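# Put a glass display on the bench tester, safely and gently

### The arm

A 6-joint arm with a two-finger parallel gripper is mounted at the origin on the work surface. World frame = base frame: x ahead of the robot, y to its left, z up, the work surface at z = 0. Lengths are in m, angles in rad, forces in N, time in s.
With the tool pointing down it reaches from about 0.325 to 0.875 m from the base axis. Payload 4.4 kg.
Tool frame: the origin (TCP) lies at the very end of the fingers, on their centre line; the grasp point (between the pads) lies 19 mm behind it; z points along the fingers, y is the line along which they close (so a half turn about z gives the same grasp; the last joint's range is limited). The gripper opens to 85 mm and grips with 20 to 120 N. Pads are 22 mm wide; open, the fingers measure 114 mm over their backs; the gripper's body (76 mm by 85 mm) begins 54 mm behind the grasp point. The pads swing forward as they close: fully open they stand 13 mm farther back than shut.
Start: joints at [-0.15, 0.207, 1.542, -0, 1.393, -0.15], TCP at [0.575, -0, 0.231] pointing down, gripper open.
Joint ranges: [-2.73, 2.73], [-0.86, 2.22], [0.23, 2.46], [-1.11, 4.25], [0.08, 2.63], [-2.82, 2.82]. Speed limits (rad/s): [2.79, 2.79, 3.14, 3.14, 3.14, 3.14].

### API

Orientations are given as a rotation vector (axis times angle).
In Python, from workcell import ctrl gives the robot as it stands.
- The arm moves only by the tool send_rows, never from a script. Its argument "motion" is a list of rows, each a list of 7 numbers: the shift along the tool's x, y, z in units of 1000 mm (1.0 is 1000 mm), then the turn, a rotation vector about the tool's x, y, z in units of 90 degrees (1.0 is 90 degrees), then the opening, from 0 (shut) to 1 (fully open). In form: [[tx, ty, tz, wx, wy, wz, claw], ...]. A call has 1 to 10 rows; each row is the pose to reach, as a shift and turn from the pose commanded when the call began, along the tool's axes at that moment; what a row does not reach only later rows make up. A row lasts 1/10 s, in which the tool goes at most 50 mm and 8.59 degrees, less where a joint would pass 70% of its speed; a pose out of reach is approached as far as the arm can. A call with a number of a shift or a turn outside -1 to 1 is refused whole. A call with a gripper value outside its range is refused whole. The fingers move at their own pace and stop on an object; "grip_force" is the grip in N (left out, the last holds). Time passes only in rows, so rows that repeat a pose let the fingers close. It gives the time, the measured TCP pose, the force, the opening and the grip force at its end, in the units of the state.
- ctrl.get_state(): the state, without advancing time (a new reading comes with each control period).
- ctrl.read_camera(name): name is "scene" or "side" or "wrist"; returns the picture (400x640x3 uint8, red, green, blue); there is no depth.
- ctrl.camera_model(name): a dict with "fx", "fy", "cx", "cy" (pixels), "cam_to_world" (4x4, takes a point from camera to world coordinates); the wrist camera has in their place "mount" (4x4, takes a point from camera to tool coordinates, whose origin is the TCP and whose axes are the flange's). Camera axes: x right, y down, z forward; pixel columns grow to the right and rows downward; lengths in m; the calibration is good to about 2 mm. The wrist camera is an equidistant fisheye: a pixel r from the principal point sees the ray r / f radians off the axis. A picture is of the moment at which its call begins: read the wrist's pose just before it. camera_model takes no time and is no camera call.
- ctrl.job_done(): hands the job in; it is judged then, once.
The state is a dict: "t": time; "qpos": joint angles; "joint_velocities": joint speeds; "effort": joint torques, N m; "eef_pos": TCP position; "eef_rot": TCP orientation; "force": force on the tool from outside, world axes, zero at the start; "moment": the same for the moment, N m; "opening": opening from 0.0 (shut) to 1.0 (fully open); "gripper_force": force on a finger pad.
Only numpy, scipy, OpenCV 4.12 (cv2) and the standard library are available. Lean on these libraries where they do the work, as an engineer would, in place of code of your own. Each camera call takes 0.05 s, during which the arm holds its last target. There are 200 camera calls.

### The job

Press the test button on the bench safety switch so that its lever drops and the tester is dead; then gently lift the glass display off the sloping rack, lay it face up and square on the tester's bed and slide the contact head up against it, so that it is held without play between the head and the end stop. Last, lift the lever back up until it stays up by itself. The glass cracks easily: grip it with no more than about 30 N, do not drop it or press it hard, and leave everything else on the bench where it is.

Things in the scene. Friction and masses are not known exactly. Their poses are not given: they have to be found in the camera images.
- display: Loose glass display bar in a steel frame: 150 long (own y), 56 wide (x), 20 thick (z), 0.18 to 0.29 kg; origin at the centre of its underside. Lies face up on the rack's slope, own z out of the slope. Grip across its 56 mm width; either end may go to the end stop. Breaks if a finger squeezes it with over 45 N (20 to 30 is ample), or if anything else hits or presses it with over 30 N.
- rack: Fixed aluminium rack, 190 wide (own y), its plate is rubber-lined and slopes 0.55 rad, low to its own -x. Out of the slope is (-0.523,0,0.853), up the slope (0.853,0,0.523) in own axes. Origin on the bench under rack_mid. A guard rail 8 mm thick runs along y, 92 mm up the slope from rack_mid and 95 mm out from the plate: a vertical gripper hits it, so come square to the slope.
- rack_mid (a point): Middle of the slope's upper face, 65 mm above the bench. Two lips 12 mm high at own y = +-58 mm, 30 mm long, hold the display's lower edge, 28 mm down the slope; between them the edge is free. The plate ends 65 mm below and 100 mm above this point. The display's middle lies within 15 mm of it, along y.
- fixture: Fixed bench tester: dark base plate 110 wide (own x), from own y -170 to +105 mm. Origin on the bench under the middle of its bed, a black plinth 64 wide (x), 170 long (y), top 20 mm above the bench. At +y the end stop, 45 mm high, its face at own y = +85 mm; at -y the sliding contact head. The display goes along own y, on the bed's centre line, between them.
- bed_center (a point): Centre of the bed's top face, 20 mm above the bench; axes as the tester's.
- head (a joint): Position of the contact head along tester +y, in m: 0 fully back, starts between 0 and 0.015. Slides with about 2 N friction, stays where left. Its contact face is at tester y = -0.115 + this value, so it reads 0.050 when it holds the display against the end stop.
- head_tab (a point): The head's black upright tab: 26 wide (tester x), 16 thick (tester y), rising 50 mm above the head's block; this point is in its middle, 10 mm under its top, 71 mm above the bench. Pinch it across x from above or push it from behind (-y). Its front is 22 mm behind the contact face.
- head_face (a point): Middle of the head's flat contact face (60 wide, 22 high), 30 mm above the bench, looking to tester +y.
- switchbox: Fixed white safety switch box 110 deep (own x) x 150 wide (own y) x 90 high; origin on the bench under its middle. On its top stand the round black test button (own x -15, y +45 mm) and the black lever (own x -10, y -40 mm).
- test (a joint): Travel of the test button in m: 0 out, 0.008 fully in (straight down, springs back, about 5 N fully in). From about 0.0045 on it tips the lever over its dead point; press it fully in.
- test_top (a point): Middle of the button's flat top, 32 mm across, 115 mm above the bench when out.
- lever (a joint): Lever angle in rad: 0 up (leans 0.14 rad back to box +x, rests there by its weight), 1.39 dropped (1.25 rad from upright, towards box -x). Dead point at about 0.14: below it falls up to 0 by itself, above it drops. Swings freely, lifting takes under 1 N.
- lever_grip (a point): Point on the lever 80 mm from its hinge; the lever is a black bar 100 long, 18 wide (box y), 12 thick. Dropped, this point lies 76 mm in front (box -x) of the hinge, clear of the box, 120 mm above the bench: pinch it across box y from above; the bar may turn between the fingers.
- lever_hinge (a point): The lever's hinge, 95 mm above the bench, axis along box y; to lift, move the grip point in an arc of 80 mm about it.
- screwdriver: Bystander, leave alone: screwdriver lying in front, between the tester and the left-hand unit; origin under its middle.
- tape: Bystander: roll of tape, 100 across, 24 high, lying flat behind the tester; origin under its centre.
- camera: Bystander: white bullet camera, 120 long, 90 high, on a small foot behind the tester; origin under its foot.
- jar: Bystander: jar with steel cap, 64 across, 75 high, behind the tester; origin under its centre.
- mug: Bystander: white mug, 80 across, 95 high, at the left; origin under its centre.
- multimeter: Bystander: black multimeter 150 x 75 x 35, lying at the right; origin under its centre.
- psu_brick: Bystander: black power brick 120 x 55 x 35, in front, between the tester and the right-hand unit; origin under its centre.
Things that resemble listed ones, but are neither listed nor needed, are in the scene too. Leave any turquoise look-alike of the switchbox alone.

How it is judged:
By the outcome, as a careful person would: the job done as asked, in the order asked, and still so for the second after the job is handed in, with the robot touching nothing.
It also fails if it takes over 72 s, if anything falls off the work surface, if the arm or the gripper's body presses on something with over 40 N, if the wrist force passes 120 N, or if a joint passes its speed limit or range.

## Working session

There is one attempt and no reset: what is moved stays moved. The work goes in short steps, Python scripts to look and compute and a tool call to move; the robot and the scene stay as the last step left them, time stands still between calls to the robot, and variables do not carry over. Pictures are saved under pics/ and viewed, at most 10 in all, crops included, and the job is handed in when it is done.

Besides the shell and the picture viewer there is one more tool, called after "Call:" as a command line: name --pt "numbers of a row" for each row, then --argument value for the rest. send_rows: Moves the arm, as the interface text tells. Shifts and turns lie within -1 to 1; 1 stands for 1000 mm of shift or 90 degrees of turn. Its arguments: {"type":"object","properties":{"motion":{"type":"array"},"grip_force":{"type":"number"}},"required":["motion"]}

```bash
mkdir -p pics; python3 - <<'E'
from workcell import ctrl
import cv2,numpy as np
np.set_printoptions(precision=4,suppress=True)
s=ctrl.get_state();print(s)
for n in("scene","side","wrist"):
    im=ctrl.read_camera(n);cv2.imwrite(f"pics/{n}0.png",im[...,::-1]);print(n,ctrl.camera_model(n))
E
```

```text
{'t': 0.0, 'qpos': array([-0.1505,  0.2074,  1.543 ,  0.    ,  1.3935, -0.1505]), 'joint_velocities': array([ 0.0003, -0.0004, -0.0021, -0.0003,  0.0011, -0.0019]), 'effort': array([  0.0004, -38.3034, -29.1595,  -0.0002,   0.0106,   0.0001]), 'eef_pos': array([0.5742, 0.0001, 0.2301]), 'eef_rot': array([-2.2201, -2.2201,  0.0021]), 'force': array([0.5209, 0.606 , 0.8775]), 'moment': array([-0.0187, -0.0061,  0.0261]), 'gripper_force': 0.0, 'opening': 1.000421613087974}
scene {'fx': 416.19658181810297, 'fy': 416.19658181810297, 'cx': 324.49512790827265, 'cy': 203.92054421590512, 'cam_to_world': array([[ 0.1991,  0.6095, -0.7674,  1.6711],
       [ 0.98  , -0.1271,  0.1533, -0.2087],
       [-0.0041, -0.7825, -0.6226,  1.0327],
       [ 0.    ,  0.    ,  0.    ,  1.    ]])}
side {'fx': 463.15002241053213, 'fy': 463.15002241053213, 'cx': 317.08600870826746, 'cy': 201.1782696351927, 'cam_to_world': array([[-0.9956, -0.0679,  0.0642,  0.451 ],
       [-0.0934,  0.7   , -0.708 ,  1.0574],
       [ 0.0032, -0.7109, -0.7033,  1.1951],
       [ 0.    ,  0.    ,  0.    ,  1.    ]])}
wrist {'fx': 309.70691628693146, 'fy': 309.70691628693146, 'cx': 319.61922399172835, 'cy': 194.12578008892874, 'mount': array([[-0.0012, -0.945 , -0.327 ,  0.0846],
       [ 1.    , -0.0011, -0.0005,  0.0008],
       [ 0.0001, -0.327 ,  0.945 , -0.1422],
       [ 0.    ,  0.    ,  0.    ,  1.    ]])}
```

View pics/scene0.png

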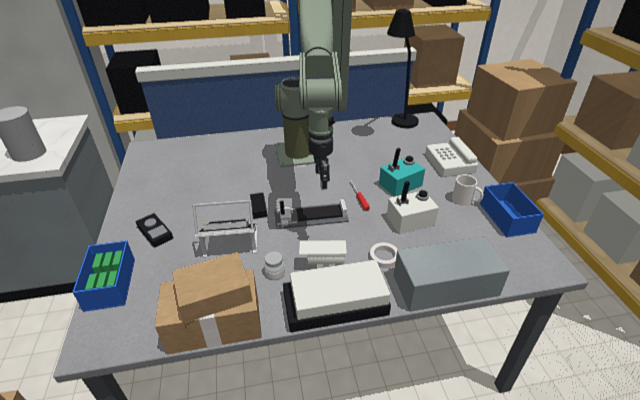

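View pics/side0.png

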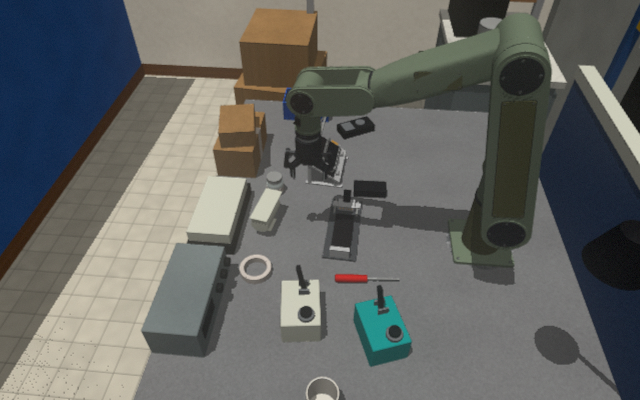

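The scene view shows these candidates:
- **Switch box:** the white box at (412,210) and a turquoise look-alike at (402,174). I choose the white one.
- **Tester:** at (312,212), with its tab at (282,207). The black brick at (259,204) is not it.
- **Rack:** at (225,225), with the display on it. The blue bin at (105,275) holds green boards and is not it.

In the side view, the white box is at (300,310) with its button at (306,313). Next I check these in one close crop.

```bash
python3 - <<'E'
import cv2,numpy as np
a=cv2.imread("pics/scene0.png");b=cv2.imread("pics/side0.png")
c=lambda im,x,y,w,h:cv2.resize(im[y:y+h,x:x+w],(400,300),interpolation=cv2.INTER_CUBIC)
o=np.vstack([np.hstack([c(a,375,150,100,75+10),c(a,185,180,170,85)][:2]),np.hstack([c(b,270,250,100,100),c(b,270,120,133,140)])])
cv2.imwrite("pics/crop1.png",o)
E
```

```text
(no output)
```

View pics/crop1.png

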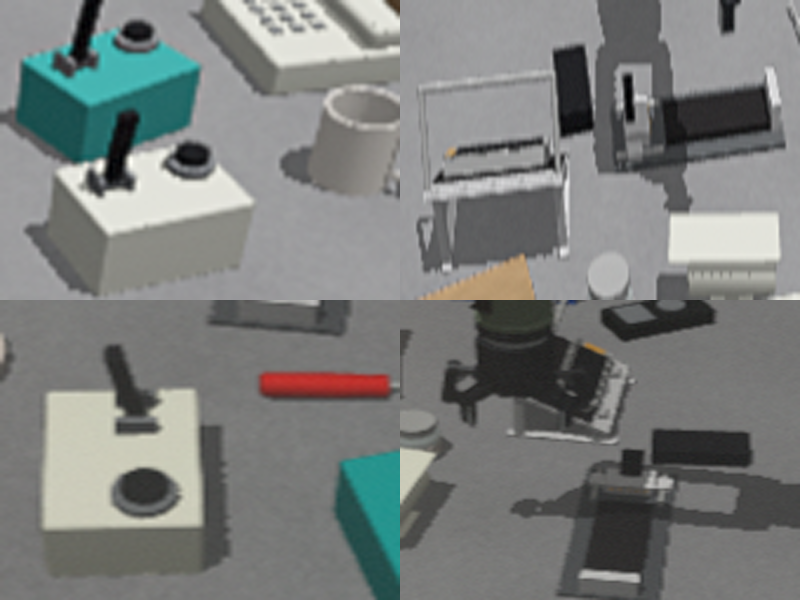

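View pics/wrist0.png

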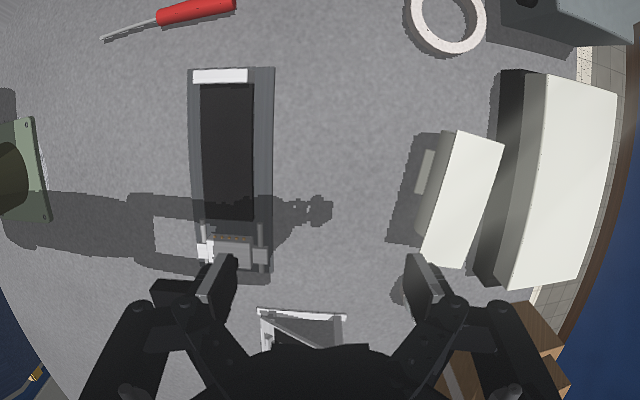

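The crop confirms the choice. The white box's lever stands up at crop (125,150), towards +x, and its button is at (145,490). The tester's end stop is at +y and its head and tab are at -y. The rack's high edge faces +x, so its slope faces the robot. The wrist view shows the bed at (200-253, 85-215), the end stop at (220,76) and the head at (230,250).

```bash
cat > h.py <<'E'
from workcell import ctrl
import cv2,numpy as np
from scipy.spatial.transform import Rotation as R
np.set_printoptions(precision=4,suppress=True)
def model(n,s=None):
    m=ctrl.camera_model(n)
    if n!="wrist": return m,np.array(m["cam_to_world"])
    s=s or ctrl.get_state(); T=np.eye(4);T[:3,:3]=R.from_rotvec(s["eef_rot"]).as_matrix();T[:3,3]=s["eef_pos"]
    return m,T@np.array(m["mount"])
def rays(n,px,MT=None):
    m,T=MT or model(n); px=np.atleast_2d(np.asarray(px,float))
    u=(px-[m["cx"],m["cy"]])/[m["fx"],m["fy"]]
    if n=="wrist":
        r=np.linalg.norm(u,axis=1,keepdims=True)+1e-12; d=np.hstack([u/r*np.sin(r),np.cos(r)])
    else: d=np.hstack([u,np.ones((len(u),1))])
    return T[:3,3],d@T[:3,:3].T
def plane(n,px,z,MT=None):
    o,d=rays(n,px,MT); return o+d*((z-o[2])/d[:,2:])
def proj(n,P,MT=None):
    m,T=MT or model(n); p=(np.atleast_2d(P)-T[:3,3])@T[:3,:3]
    if n=="wrist":
        rr=np.linalg.norm(p[:,:2],axis=1,keepdims=True); u=p[:,:2]/(rr+1e-12)*np.arctan2(rr,p[:,2:])
    else: u=p[:,:2]/p[:,2:]
    return u*[m["fx"],m["fy"]]+[m["cx"],m["cy"]]
def tri(n1,p1,n2,p2):
    o1,d1=rays(n1,p1);o2,d2=rays(n2,p2);d1=d1[0];d2=d2[0]
    a=np.linalg.lstsq(np.c_[d1,-d2],o2-o1,rcond=None)[0]
    return (o1+a[0]*d1+o2+a[1]*d2)/2, np.linalg.norm(o1+a[0]*d1-o2-a[1]*d2)
def go(pos,rot=None):
    s=ctrl.get_state();R0=R.from_rotvec(s["eef_rot"])
    sh=R0.inv().apply(np.array(pos)-s["eef_pos"])
    w=np.zeros(3) if rot is None else (R0.inv()*rot).as_rotvec()/(np.pi/2)
    print("go shift",sh,"turn",w)
def snap(n,f):
    s=ctrl.get_state();im=ctrl.read_camera(n)[...,::-1].copy();cv2.imwrite(f"pics/{f}.png",im);return im,model(n,s)
E
python3 - <<'E'
from h import *
print("box",plane("side",[(281.3,281),(319.5,280),(320.5,325.7),(280.5,325.7)],.09))
print("btn",plane("side",[(306,312)],.115),plane("scene",[(423,193.5)],.115), tri("side",(306,312.5),"scene",(423,193)))
print("rack top edge",plane("scene",[(197.7,233.8),(255,231)],.117))
print("rack feet",plane("scene",[(205,256),(254.3,252)],0))
im=cv2.imread("pics/wrist0.png");g=im.max(2)
# bed edges by row
sub=g[70:230,180:285]
for y in range(90,225,15): print(y,g[y,183:283:1][::3])
print(g[62:95,225])
print("bed",plane("wrist",[(200,85),(253,85),(254,215),(201,200)],.02))
print("stop top",plane("wrist",[(192,83),(248,83),(192,70),(248,68)],.045))
E
```

```text
box [[0.6241 0.2812 0.09  ]
 [0.5146 0.2672 0.09  ]
 [0.4986 0.4143 0.09  ]
 [0.6048 0.4244 0.09  ]]
btn [[0.5397 0.3917 0.115 ]] [[0.5536 0.3815 0.115 ]] (array([0.5403, 0.3881, 0.1065]), np.float64(0.00013672541394948328))
rack top edge [[ 0.6112 -0.4173  0.117 ]
 [ 0.6355 -0.234   0.117 ]]
rack feet [[ 0.5969 -0.4153  0.    ]
 [ 0.612  -0.2473  0.    ]]
90 [148 150 100 102 102 104  52  54  56  56  56  54  54  54  55  53  53  54
  52  54  54  56  55  45 111 105 104 107 104 107  88 146 147 143]
105 [152 139 100 100 102 104  53  53  54  53  53  54  54  51  52  52  52  53
  53  53  52  54  54  38 106 105 105 108 105 108  70 151 140 148]
120 [151 157  98 102 102 101  51  51  54  53  53  52  53  52  49  51  51  53
  52  51  52  51  51  33 106 105 103 106 103 105  77 151 150 148]
135 [153 156  98 103 101 100  51  52  53  51  51  53  52  49  48  50  50  51
  51  50  51  51  53  34 105 103 103 105 102 104 112 151 153 153]
150 [147 148  96 104  99  99  55  53  51  52  50  48  50  51  49  50  50  48
  49  51  49  49  52  29 104 103 104 104 102 104 138 151 151 147]
165 [155 146 112 101  99  9
[... 164 characters left out ...]
  50  49  49  50  47  49  51
  48  48  50  48  49  27 104 101 104 102 102 105 149 151 147 147]
195 [144 151 149  96 103  99 101  54  49  50  50  50  49  48  50  48  49  50
  47  50  50  48  48  30 107  55  61  59  58  60 144 141 146 146]
210 [89 87 89 89 64 64 63 55 38 38 38 38 39 39 38 37 40 38 37 39 38 38 40 34
 67 64 65 63 62 65 90 88 87 87]
[146 149 150 148 148 103  83 209 232 228 227 227 228 227 226 227 231 231
 231 228 181  95  40  42  43  50  54  55  55  54  53  53  54]
bed [[ 0.4347  0.098   0.02  ]
 [ 0.4994  0.0935  0.02  ]
 [ 0.4923 -0.065   0.02  ]
 [ 0.4232 -0.0452  0.02  ]]
stop top [[0.4351 0.1002 0.045 ]
 [0.4994 0.0953 0.045 ]
 [0.4356 0.1148 0.045 ]
 [0.4997 0.1115 0.045 ]]
```

```bash
python3 - <<'E'
from h import *
im=cv2.imread("pics/wrist0.png");g=im.max(2).astype(float)
L=[];Rr=[]
for y in range(92,195):
    r=g[y]; i=190+np.argmax(r[190:215]<76); L.append((i-1+(r[i-1]-76)/(r[i-1]-r[i])-0.0,y))
    j=240+np.argmax(r[240:262]>80); k=j
    while r[k]>47 or r[k-1]<46: 
        k-=1
        if k<240: break
    # right: last bright-top pixel (>46)
    k=j-1
    while k>238 and r[k]<45.5: k-=1
    Rr.append((k+.5,y))
P=plane("wrist",L,.02)[:,:2];Q=plane("wrist",Rr,.02)[:,:2]
for A in(P,Q):
    f=np.polyfit(A[:,1],A[:,0],1);res=A[:,0]-np.polyval(f,A[:,1]);k=abs(res)<.002;f=np.polyfit(A[k,1],A[k,0],1);print("x=%.4f*y+%.4f"%tuple(f),k.sum(),res.std(),"yaw",-np.arctan(f[0]))
F=[];B=[]
for x in range(198,244):
    c=g[:,x];i=72+np.argmax(c[72:95]<160);F.append((x,i-1+(c[i-1]-160)/(c[i-1]-c[i])))
    j=78
    while c[j]>160: j-=1
    B.append((x,j+(160-c[j])/(c[j+1]-c[j])))
for A in(F,B):
    A=plane("wrist",A,.045)[:,:2];f=np.polyfit(A[:,0],A[:,1],1);print("y=%.4f*x+%.4f"%tuple(f),(A[:,1]-np.polyval(f,A[:,0])).std(),np.polyval(f,.465),"yaw",np.arctan(f[0]))
yaw=.12
Rt=R.from_matrix([[0,1,0],[1,0,0],[0,0,-1]])  # tool down, x->+y
go([.53,.32,.30],R.from_euler('z',yaw)*Rt)
E
```

```text
x=0.0534*y+0.4291 103 0.0001345713277424692 yaw -0.05336771055203993
x=0.0391*y+0.4962 84 0.001327812103918198 yaw -0.03903328828118654
y=-0.0533*x+0.1231 9.439742357857396e-05 0.0983347579872442 yaw -0.05320606710750182
y=-0.0542*x+0.1384 0.00017153108347897777 0.11324096721751983 yaw -0.05414378297230546
go shift [ 0.3199 -0.0445 -0.0695] turn [-0.0011 -0.0002 -0.0764]
```

Call:
send_rows --pt "0.32 -0.045 -0.07 0 0 -0.076 0" --pt "0.32 -0.045 -0.07 0 0 -0.076 0" --pt "0.32 -0.045 -0.07 0 0 -0.076 0" --pt "0.32 -0.045 -0.07 0 0 -0.076 0" --pt "0.32 -0.045 -0.07 0 0 -0.076 0" --pt "0.32 -0.045 -0.07 0 0 -0.076 0" --pt "0.32 -0.045 -0.07 0 0 -0.076 0" --pt "0.32 -0.045 -0.07 0 0 -0.076 0" --pt "0.32 -0.045 -0.07 0 0 -0.076 0" --pt "0.32 -0.045 -0.07 0 0 -0.076 0"

```text
t: 1.15
eef_pos: [0.5299, 0.3188, 0.3004]
eef_rot: [-2.086, -2.349, 0.003]
force: [0.1, -0.1, -0.1]
opening: -0.002
gripper_force: 0.0
```

```bash
python3 - <<'E'
from h import *
im,M=snap("wrist","wrist1");s=ctrl.get_state();print(s["eef_pos"],s["qpos"],s["force"])
sc,_=snap("scene","scene1")
c=sc[200:270,180:370]
o=np.zeros((600,640,3),np.uint8);o[:400]=im;o[400:]=cv2.resize(c,(640,200),interpolation=cv2.INTER_CUBIC)
cv2.imwrite("pics/comb1.png",o)
E
```

```text
[0.5301 0.3185 0.3005] [ 0.4015  0.2572  1.3379 -0.0004  1.548   0.2839] [-0.3503 -0.1146 -0.1974]
```

View pics/comb1.png

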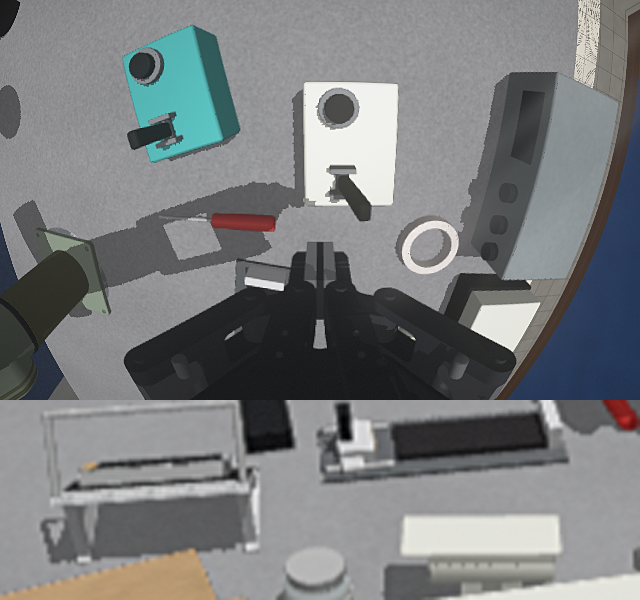

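The wrist view shows the white box top at (303-398, 83-205), its button at (339,107) and its lever from the hinge at (342,172) to the tip at (360,212). I compute their positions next.

```bash
python3 - <<'E'
from h import *
im=cv2.imread("pics/wrist1.png");M=model("wrist");hsv=cv2.cvtColor(im,cv2.COLOR_BGR2HSV)
m=((hsv[...,1]<35)&(hsv[...,2]>215)).astype(np.uint8);m[:,:295]=0;m[:,402:]=0;m[225:]=0
ys,xs=np.nonzero(m);P=plane("wrist",np.c_[xs,ys],.09,M)[:,:2]
r=cv2.minAreaRect((P*1000).astype(np.float32));print("box rect",r)
d=(im.max(2)<90).astype(np.uint8);d[:,:318]=0;d[:,360:]=0;d[:85]=0;d[130:]=0
cs=cv2.findContours(d,cv2.RETR_EXTERNAL,cv2.CHAIN_APPROX_NONE)[0];c=max(cs,key=cv2.contourArea)
(x,y),rad=cv2.minEnclosingCircle(c);b=plane("wrist",[(x,y)],.115,M)[0];print("btn",x,y,rad,b)
print("hinge z.095",plane("wrist",[(342,175)],.095,M))
yaw=np.radians(r[2]);go([b[0],b[1],.135])
E
```

```text
box rect ((563.7957763671875, 344.52740478515625), (106.85751342773438, 145.8605499267578), 6.926610946655273)
btn 338.21429443359375 108.5 15.241349220275879 [0.5424 0.3862 0.115 ]
hinge z.095 [[0.5581 0.3092 0.095 ]]
go shift [0.0659 0.0203 0.1655] turn [0. 0. 0.]
```

Call:
send_rows --pt "0.03 0.01 0.03 0 0 0 0" --pt "0.067 0.021 0.08 0 0 0 0" --pt "0.067 0.021 0.13 0 0 0 0" --pt "0.067 0.021 0.165 0 0 0 0" --pt "0.067 0.021 0.18 0 0 0 0" --pt "0.067 0.021 0.187 0 0 0 0" --pt "0.067 0.021 0.192 0 0 0 0" --pt "0.067 0.021 0.195 0 0 0 0" --pt "0.067 0.021 0.195 0 0 0 0" --pt "0.067 0.021 0.195 0 0 0 0"

```text
t: 2.25
eef_pos: [0.5448, 0.3892, 0.1089]
eef_rot: [2.084, 2.348, 0.006]
force: [-0.1, -1.9, 4.7]
opening: 0.002
gripper_force: 2.0
```

Call:
send_rows --pt "0 0 0.003 0 0 0 0" --pt "0 0 0.003 0 0 0 0" --pt "0 0 0.003 0 0 0 0"

```text
t: 2.55
eef_pos: [0.5449, 0.3893, 0.107]
eef_rot: [2.083, 2.348, 0.007]
force: [-2.7, -4.1, 12.5]
opening: 0.001
gripper_force: 6.1
```

Call:
send_rows --pt "0 0 -0.03 0 0 0 0" --pt "0 0 -0.08 0 0 0 0" --pt "0 0 -0.13 0 0 0 0" --pt "-0.04 0 -0.18 0 0 0 0" --pt "-0.08 0 -0.2 0 0 0 0.5" --pt "-0.08 0 -0.2 0 0 0 1"

```text
t: 3.15
eef_pos: [0.5554, 0.3075, 0.3092]
eef_rot: [2.085, 2.342, 0.014]
force: [-0.7, -0.1, 0.4]
opening: 0.335
gripper_force: 0.0
```

```bash
python3 - <<'E'
from h import *
im,M=snap("wrist","wrist2");s=ctrl.get_state();print(s["eef_pos"],s["qpos"])
sd,_=snap("side","side2")
o=np.hstack([cv2.resize(im[60:260,270:430],(400,500),interpolation=cv2.INTER_CUBIC),cv2.resize(sd[130:210,270:350],(400,500),interpolation=cv2.INTER_CUBIC)])
cv2.imwrite("pics/comb2.png",o)
E
```

```text
[0.5546 0.3079 0.3074] [ 0.3706  0.2827  1.2925 -0.0002  1.5589  0.2544]
```

View pics/comb2.png

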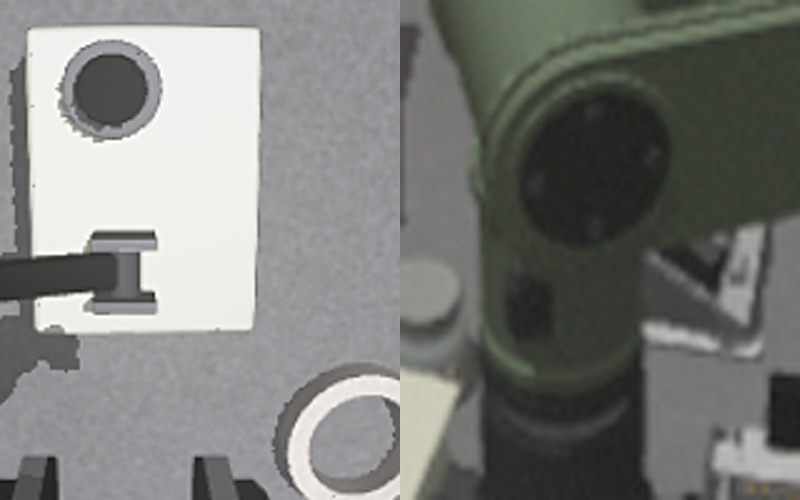

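The lever of the white box now lies dropped towards -x, with its hinge at wrist pixel (321,169), and the button is back out. Next is the rack.

```bash
cat >> h.py <<'E'
def rackR(yaw): return R.from_euler('z',yaw)*R.from_matrix(np.array([[0,1,0],[.8525,0,.5227],[.5227,0,-.8525]]).T)
def rackp(mid,yaw,y,out,up=0): return np.array(mid)+R.from_euler('z',yaw).apply([-.5227*out+.8525*up,y,.8525*out+.5227*up])
E
python3 - <<'E'
from h import *
p=rackp([.5386,-.316,.065],-.11,-.08,.22);print(p);go(p,rackR(-.11))
E
```

```text
[ 0.4155 -0.3829  0.2526]
go shift [-0.6712 -0.218   0.0503] turn [-0.3466 -0.0411  0.1406]
```

Call:
send_rows --pt "-0.67 -0.22 0.05 -0.347 -0.041 0.141 1" --pt "-0.67 -0.22 0.05 -0.347 -0.041 0.141 1" --pt "-0.67 -0.22 0.05 -0.347 -0.041 0.141 1" --pt "-0.67 -0.22 0.05 -0.347 -0.041 0.141 1" --pt "-0.67 -0.22 0.05 -0.347 -0.041 0.141 1" --pt "-0.67 -0.22 0.05 -0.347 -0.041 0.141 1" --pt "-0.67 -0.22 0.05 -0.347 -0.041 0.141 1" --pt "-0.67 -0.22 0.05 -0.347 -0.041 0.141 1" --pt "-0.67 -0.22 0.05 -0.347 -0.041 0.141 1" --pt "-0.67 -0.22 0.05 -0.347 -0.041 0.141 1"

```text
t: 4.25
eef_pos: [0.4536, -0.1796, 0.2661]
eef_rot: [2.002, 1.797, 0.505]
force: [1.1, -0.4, -0.2]
opening: 1.0
gripper_force: 0.0
```

```bash
python3 - <<'E'
from h import *
p=rackp([.5386,-.316,.065],-.11,-.08,.22);go(p,rackR(-.11));s=ctrl.get_state();print(s["eef_pos"],s["qpos"])
E
```

```text
go shift [-0.2062 -0.0207  0.0031] turn [-0.0018 -0.0012  0.0011]
[ 0.4536 -0.1796  0.2661] [-0.772  -0.3517  2.0854  0.3924  0.9975 -0.8101]
```

Call:
send_rows --pt "-0.206 -0.021 0.003 0 0 0 1" --pt "-0.206 -0.021 0.003 0 0 0 1" --pt "-0.206 -0.021 0.003 0 0 0 1" --pt "-0.206 -0.021 0.003 0 0 0 1" --pt "-0.206 -0.021 0.003 0 0 0 1" --pt "-0.206 -0.021 0.003 0 0 0 1"

```text
t: 4.85
eef_pos: [0.4156, -0.3825, 0.2523]
eef_rot: [2.006, 1.795, 0.505]
force: [-0.6, 1.2, 0.3]
opening: 0.998
gripper_force: 0.0
```

```bash
python3 - <<'E'
from h import *
im,M=snap("wrist","wrist3");s=ctrl.get_state();print(s["eef_pos"],s["qpos"],s["joint_velocities"])
E
```

```text
[ 0.416  -0.3811  0.2526] [-1.1596 -0.0579  1.8776  0.5334  1.0946 -1.2452] [ 0.0249 -0.0404  0.0211 -0.0008  0.0057 -0.0011]
```

View pics/wrist3.png

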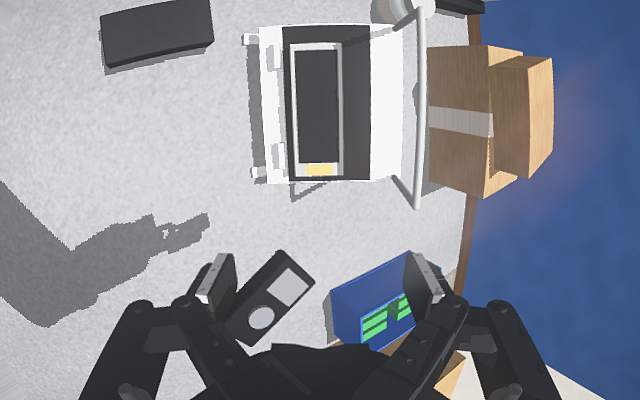

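The wrist view shows the display's frame with corners near (291,44), (342,42), (342,178) and (292,178). It lies between the lips at (273,55) and (277,155), and the guard rail is at x about 417. I fit it next.

```bash
cat >> h.py <<'E'
def dispfit(im,M,box,mid,yaw,thr=110):
    x0,y0,x1,y1=box;m=np.zeros(im.shape[:2],np.uint8);m[y0:y1,x0:x1]=(im[y0:y1,x0:x1].max(2)>thr)
    n,l,st,_=cv2.connectedComponentsWithStats(m);k=1+np.argmax(st[1:,4]);print("bbox",st[k])
    ys,xs=np.nonzero(l==k)
    for it in range(6):
        nn=R.from_euler('z',yaw).apply([-.5227,0,.8525]);c=np.array(mid)+.02*nn
        o,d=rays("wrist",np.c_[xs,ys],M);P=o+d*(((c-o)@nn)/(d@nn))[:,None]
        q=R.from_euler('z',yaw).inv().apply(P-np.array(mid));uv=np.c_[q@[.8525,0,.5227],q[:,1]]
        (cu,cv),(a,b),ang=cv2.minAreaRect((uv*1000).astype(np.float32))
        if ang>45: ang-=90;a,b=b,a
        print("up,y %.1f %.1f  w %.1f len %.1f ang %.2f"%(cu,cv,a,b,ang),"mid",mid,"yaw %.4f"%yaw)
        # true slope plane: display centre up=0 ; correct scale along the viewing ray through centre
        C=np.array(mid)+R.from_euler('z',yaw).apply([.8525*cu/1e3-.5227*.02,cv/1e3,.5227*cu/1e3+.8525*.02])
        C2=C   # mid follows from up=0 and z=.065
        # choose point on ray through C with height of display centre top (.065+.02*.8525)
        o=M[1][:3,3];r=C-o;C2=o+r*((.065+.01705-o[2])/r[2])
        mid=C2-.02*nn;yaw=yaw+np.radians(ang)*(1 if abs(ang)<10 else 0)*.9
    return mid,yaw
E
python3 - <<'E'
from h import *
im=cv2.imread("pics/wrist3.png");M=model("wrist")
print(dispfit(im,M,(286,38,348,184),[.5386,-.316,.065],-.11))
for y in (60,110,150): print(im[y,262:410:2].max(1))
E
```

```text
bbox [ 290   42   54  135 2129]
up,y -3.1 -14.0  w 56.2 len 151.0 ang 1.48 mid [0.5386, -0.316, 0.065] yaw -0.1100
up,y 0.0 0.0  w 56.0 len 150.3 ang 0.28 mid [ 0.5335 -0.3294  0.065 ] yaw -0.0867
up,y 0.0 0.0  w 56.0 len 150.3 ang 0.05 mid [ 0.5335 -0.3294  0.065 ] yaw -0.0823
up,y 0.0 0.0  w 56.0 len 150.3 ang 0.01 mid [ 0.5335 -0.3294  0.065 ] yaw -0.0815
up,y 0.0 0.0  w 56.0 len 150.3 ang 0.00 mid [ 0.5335 -0.3293  0.065 ] yaw -0.0813
up,y 0.0 0.0  w 56.0 len 150.3 ang 0.00 mid [ 0.5335 -0.3293  0.065 ] yaw -0.0813
(array([ 0.5335, -0.3293,  0.065 ]), np.float64(-0.08130211454519448))
[247 248 204 201 201 198 243 247 248 222 195  67  71  65 170 237 162  71
  78  77  78  77  77  78  78  76  76  77  77  76  77  76  78  79  79  79
  78  62 162 172  89  78  80  81  80  81  82  84  84  83  85  85  87  85
 151 250 247 247 247 247 247 246 247 246 247 246 247 246 247 247 243 215
 216 214]
[224 247 247 246 246 246 246 248 192 207 206 193  65  70  64 150 235 189
  74  76  78  77  76  75  76  75  76  77  76  76  77  76  78  77  78  78
  80  69  82 175 154  75  81  82  84  84  83  85  86  87  87  89  89  87
 137 254 247 247 247 247 247 247 247 247 247 247 247 247 247 247 246 221
 220 219]
[137 117 251 246 252 199 198 203 237 247 248 174 177  65  71  63 174 237
 146  77  77  78  77  77  78  78  78  77  78  78  75  78  79  78  78  79
  80  69  60 177 181  84  83  84  84  85  84  86  86  86  86  89  87  84
 168 251 247 247 247 247 247 247 247 247 247 247 247 247 247 249 215 222
 219 220]
```

```bash
python3 - <<'E'
from h import *
mid,yaw=[.5335,-.3293,.065],-.0813
for o in(.06,.003): go(rackp(mid,yaw,0,o),rackR(yaw))
E
```

```text
go shift [ 0.0629 -0.0027  0.1583] turn [-0.0025  0.0075 -0.0154]
go shift [ 0.0636 -0.0024  0.2153] turn [-0.0025  0.0075 -0.0154]
```

Call:
send_rows --pt "0.04 -0.002 0.03 -0.002 0.007 -0.015 1" --pt "0.063 -0.003 0.075 -0.002 0.007 -0.015 1" --pt "0.063 -0.003 0.12 -0.002 0.007 -0.015 1" --pt "0.063 -0.003 0.158 -0.002 0.007 -0.015 1" --pt "0.063 -0.003 0.158 -0.002 0.007 -0.015 1" --pt "0.063 -0.003 0.158 -0.002 0.007 -0.015 1"

```text
t: 5.5
eef_pos: [0.5021, -0.3257, 0.1173]
eef_rot: [1.976, 1.826, 0.512]
force: [-0.2, -0.7, -0.2]
opening: 1.0
gripper_force: 0.0
```

```bash
python3 - <<'E'
from h import *
mid,yaw=[.5335,-.3293,.065],-.0813
im,M=snap("wrist","wrist4");go(rackp(mid,yaw,0,.003),rackR(yaw))
for y in(60,110,160,200,240): print(y,[ (i+255,v) for i,v in enumerate(im[y,255:400:5].max(1))][0][0],im[y,240:400:4].max(1))
# predicted image of display corners
C=[rackp(mid,yaw,b,.02,a) for a in(-.028,.028) for b in(-.075,.075,0)];print(proj("wrist",C,M))
E
```

```text
go shift [ 0.0009 -0.0019  0.0595] turn [0.001  0.0027 0.0022]
60 255 [177 174 175 171 173 169 178 175 181 174 180 176 177 171 174 172 181 174
 172 171 183 176 175 179 178 177 174 174 175 165 172 177 178 171 180 175
 179 179 176 165]
110 255 [156 191 233 235 179 208  64  65  63  61  89  90  94  87  90  92  93  94
  95  95  95  95  95  93  92  89  88  83  75  64  53  48  49  51  53  51
  61  64  64  64]
160 255 [233 231 230 176 161 162  50  54  41 196 147  56  57  55  54  56  55  53
  53  54  53  54  55  54  55  54  55  56  53 102 141  78  60  60  60  62
  62  64  64  66]
200 255 [230 232 231 230 218 160 157  54  53 177 202  53  55  55  55  52  54  53
  53  52  52  50  51  51  51  51  51  54  46 141 140  56  58  58  60  62
  62  63  65  67]
240 255 [234 233 228 150 155 160 159  56  50  50 192  82  45  45  43  43  44  43
  41  40  39  49  47  50  49  49  51  53  60 134  56  58  58  62  63  65
  66  68  68  69]
[[282.1185 313.1647]
 [270.9735 109.283 ]
 [275.7264 225.9823]
 [354.8222 313.3651]
 [366.1244 109.3847]
 [361.201  226.1671]]
```

View pics/wrist4.png

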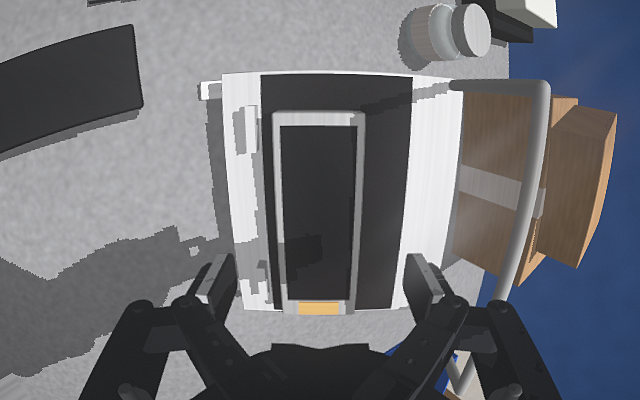

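The fit agrees with this view: the predicted corners (271,109) and (366,109) lie on the frame, and the fingers straddle it at (235,270) and (407,270). I descend and grip.

Call:
send_rows --pt "0.001 -0.002 0.025 0 0.003 0.002 1" --pt "0.001 -0.002 0.045 0 0.003 0.002 1" --pt "0.001 -0.002 0.055 0 0.003 0.002 1" --pt "0.001 -0.002 0.059 0 0.003 0.002 1" --pt "0.001 -0.002 0.059 0 0.003 0.002 1" --pt "0.001 -0.002 0.059 0 0.003 0.002 1"

```text
t: 6.15
eef_pos: [0.5312, -0.331, 0.0683]
eef_rot: [1.978, 1.821, 0.515]
force: [-0.7, -0.8, -0.5]
opening: 0.999
gripper_force: 0.0
```

Call:
send_rows --pt "0 0 0 0 0 0 0.9" --pt "0 0 0 0 0 0 0.8" --pt "0 0 0 0 0 0 0.75" --pt "0 0 0 0 0 0 0.7" --pt "0 0 0 0 0 0 0.66" --pt "0 0 0 0 0 0 0.63" --pt "0 0 0 0 0 0 0.6" --pt "0 0 0 0 0 0 0.58" --grip_force 24

```text
t: 6.95
eef_pos: [0.5309, -0.3305, 0.0672]
eef_rot: [1.979, 1.822, 0.515]
force: [-3.2, 0.9, 4.2]
opening: 0.651
gripper_force: 25.7
```

Call:
send_rows --pt "0 0 -0.004 0 0 0 0.5" --pt "0 0 -0.01 0 0 0 0.5" --pt "0 0 -0.02 0 0 0 0.5" --pt "0 0 -0.035 0 0 0 0.5" --pt "0 0 -0.055 0 0 0 0.5" --pt "0 0 -0.075 0 0 0 0.5" --pt "0 0 -0.095 0 0 0 0.5" --pt "0 0 -0.11 0 0 0 0.5" --pt "0 0 -0.11 0 0 0 0.5"

```text
t: 7.85
eef_pos: [0.4735, -0.3269, 0.1632]
eef_rot: [1.976, 1.819, 0.513]
force: [0.6, 0.5, -2.9]
opening: 0.647
gripper_force: 27.0
```

```bash
python3 - <<'E'
from h import *
yaw=-.0534;b=R.from_euler('z',yaw);Rt=R.from_matrix([[0,1,0],[1,0,0],[0,0,-1]])
c=np.array([.4618,.0134,.02])
p=c+b.apply([0,-.10,.16]);print(p,ctrl.get_state()["qpos"]);go(p,b*Rt)
E
```

```text
[ 0.4565 -0.0865  0.18  ] [-0.9899  0.0513  1.9768  0.587   0.8388 -1.2455]
go shift [ 0.2382 -0.0224 -0.0344] turn [ 0.3522  0.0073 -0.0184]
```

Call:
send_rows --pt "0.01 -0.001 -0.006 0.02 0 -0.001 0.5" --pt "0.035 -0.003 -0.014 0.06 0.001 -0.003 0.5" --pt "0.07 -0.006 -0.022 0.11 0.002 -0.006 0.5" --pt "0.105 -0.01 -0.03 0.17 0.003 -0.009 0.5" --pt "0.14 -0.013 -0.034 0.23 0.005 -0.012 0.5" --pt "0.175 -0.016 -0.034 0.28 0.006 -0.015 0.5" --pt "0.21 -0.02 -0.034 0.325 0.007 -0.017 0.5" --pt "0.23 -0.022 -0.034 0.345 0.007 -0.018 0.5" --pt "0.238 -0.022 -0.034 0.352 0.007 -0.018 0.5" --pt "0.238 -0.022 -0.034 0.352 0.007 -0.018 0.5"

```text
t: 8.85
eef_pos: [0.4569, -0.0846, 0.1777]
eef_rot: [-2.274, -2.161, -0.002]
force: [0.2, -0.1, -2.7]
opening: 0.645
gripper_force: 26.9
```

```bash
python3 - <<'E'
from h import *
im,M=snap("wrist","wrist5");s=ctrl.get_state();print(s["eef_pos"],s["force"],s["gripper_force"])
c=np.array([.4618,.0134,.02]);b=R.from_euler('z',-.0534)
print(proj("wrist",[c+b.apply(v) for v in([-.032,.085,0],[.032,.085,0],[-.032,0,0],[.032,0,0],[-.032,.085,.025],[.032,.085,.025])],M))
E
```

```text
[ 0.4568 -0.0856  0.1779] [-0.2379 -0.6224 -2.6612] 26.913473904132843
[[285.6758  -5.8593]
 [352.7457  -5.8665]
 [285.4484  78.048 ]
 [352.7257  78.1017]
 [282.6563 -13.9906]
 [355.5426 -14.0162]]
```

View pics/wrist5.png

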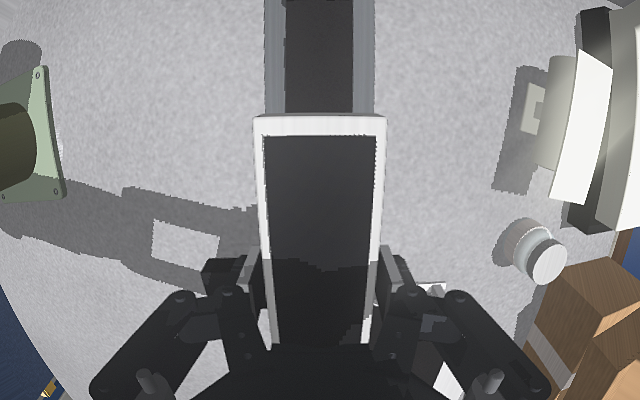

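```bash
python3 - <<'E'
from h import *
im=cv2.imread("pics/wrist5.png");M=model("wrist");s=ctrl.get_state();Rt=R.from_rotvec(s["eef_rot"])
g=im.max(2).astype(int)
for r in(125,160,200,230):
    row=g[r];l=[i for i in range(235,320) if row[i]>200 and row[i-1]<=200][:1];q=[i for i in range(400,320,-1) if row[i]>200 and row[i+1]<=200][:1]
    P=plane("wrist",[(l[0]-.5,r),(q[0]+.5,r)],s["eef_pos"][2]+.0167,M);print(r,l,q,Rt.inv().apply(P-s["eef_pos"])[:,:2].ravel())
for c in(280,320,360):
    col=g[:,c];i=[k for k in range(100,140) if col[k]>200 and col[k-1]<=200][0];P=plane("wrist",[(c,i-.5)],s["eef_pos"][2]+.0167,M);print(c,i,Rt.inv().apply(P-s["eef_pos"]))
c=np.array([.4618,.0134,.02]);b=R.from_euler('z',-.0534);T=b*R.from_matrix([[0,1,0],[1,0,0],[0,0,-1]])
go(c+b.apply([0,.0035,.05]),T)
E
```

```text
125 [253] [386] [ 0.0712 -0.0268  0.0711  0.0283]
160 [252] [385] [ 0.0564 -0.028   0.0563  0.0285]
200 [258] [381] [ 0.0384 -0.0265  0.0384  0.0279]
230 [260] [397] [ 0.0239 -0.0266  0.0237  0.0365]
280 117 [[ 0.0744 -0.0152 -0.0164]]
320 116 [[ 0.0746  0.001  -0.0165]]
360 117 [[ 0.0744  0.0172 -0.0165]]
go shift [0.1023 0.0001 0.1082] turn [-0.0014 -0.0021  0.0008]
```

Call:
send_rows --pt "0.03 0 0.0 0 -0.002 0 0.5" --pt "0.06 0 0.015 0 -0.002 0 0.5" --pt "0.09 0 0.04 0 -0.002 0 0.5" --pt "0.102 0 0.07 0 -0.002 0 0.5" --pt "0.102 0 0.095 0 -0.002 0 0.5" --pt "0.102 0 0.108 0 -0.002 0 0.5" --pt "0.102 0 0.108 0 -0.002 0 0.5" --pt "0.102 0 0.108 0 -0.002 0 0.5"

```text
t: 9.7
eef_pos: [0.4629, 0.0156, 0.0714]
eef_rot: [-2.281, -2.159, 0.001]
force: [-0.2, 0.3, -3.4]
opening: 0.647
gripper_force: 26.9
```

```bash
python3 - <<'E'
from h import *
im,M=snap("wrist","wrist6");s=ctrl.get_state();print(s["eef_pos"],s["force"])
c=np.array([.4618,.0134,.02]);b=R.from_euler('z',-.0534);T=b*R.from_matrix([[0,1,0],[1,0,0],[0,0,-1]])
print(proj("wrist",[c+b.apply(v) for v in([-.032,.085,0],[.032,.085,0],[-.032,.085,.025],[.032,.085,.025])],M))
go(c+b.apply([0,.0035,.0035]),T)
cv2.imwrite("pics/crop6.png",cv2.resize(im[40:240,220:420],(600,600),interpolation=cv2.INTER_CUBIC))
E
```

```text
[0.4635 0.0157 0.072 ] [-0.2995  0.1856 -2.8312]
[[265.1108  95.1368]
 [368.3572  94.6855]
 [257.1995  95.9106]
 [375.396   95.3596]]
go shift [ 0.0011 -0.0016  0.0485] turn [ 0.0005 -0.     -0.0007]
```

View pics/crop6.png

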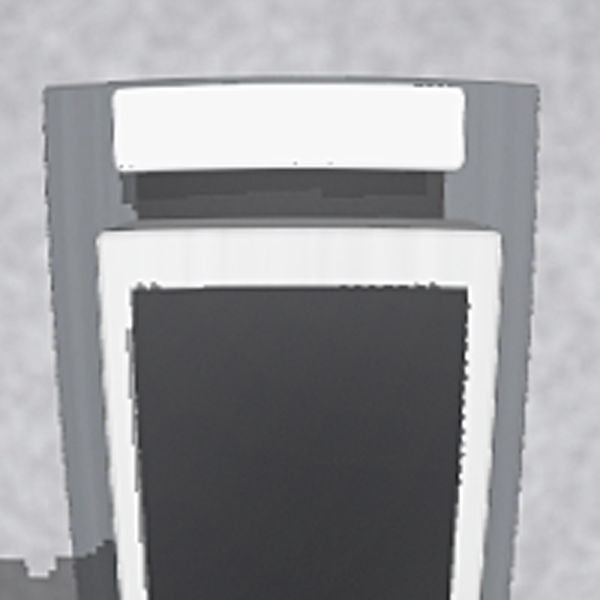

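The crop shows the end stop's face edge at about row 97 and the bed spanning columns 266-368, within about 1 px of the prediction. The display is square to both, so I lower it.

Call:
send_rows --pt "0 -0.001 0.015 0 0 -0.001 0.5" --pt "0 -0.0015 0.028 0 0 -0.001 0.5" --pt "0 -0.0015 0.038 0 0 -0.001 0.5" --pt "0 -0.0015 0.042 0 0 -0.001 0.5" --pt "0 -0.0015 0.045 0 0 -0.001 0.5" --pt "0 -0.0015 0.046 0 0 -0.001 0.5" --pt "0 -0.0015 0.046 0 0 -0.001 0.5" --pt "0 -0.0015 0.046 0 0 -0.001 0.5"

```text
t: 10.55
eef_pos: [0.4609, 0.0168, 0.0251]
eef_rot: [-2.277, -2.163, 0.001]
force: [-0.3, -0.4, -2.9]
opening: 0.645
gripper_force: 26.9
```

Call:
send_rows --pt "0 0 0.001 0 0 0 0.5" --pt "0 0 0.001 0 0 0 0.5"

```text
t: 10.75
eef_pos: [0.4605, 0.0168, 0.0237]
eef_rot: [-2.277, -2.163, 0.002]
force: [-0.0, -0.1, -2.0]
opening: 0.646
gripper_force: 26.9
```

Call:
send_rows --pt "0 0 0.0005 0 0 0 0.5" --pt "0 0 0.001 0 0 0 0.5" --pt "0 0 0.001 0 0 0 0.5"

```text
t: 11.05
eef_pos: [0.4605, 0.0168, 0.0228]
eef_rot: [-2.276, -2.162, 0.002]
force: [-1.5, -0.5, -1.3]
opening: 0.647
gripper_force: 27.2
```

Call:
send_rows --pt "0 0 0.0005 0 0 0 0.5" --pt "0 0 0.0007 0 0 0 0.5" --pt "0 0 0.0007 0 0 0 0.5"

```text
t: 11.35
eef_pos: [0.4605, 0.0168, 0.0228]
eef_rot: [-2.276, -2.162, 0.002]
force: [-3.4, -0.0, 6.5]
opening: 0.647
gripper_force: 28.0
```

Call:
send_rows --pt "0 0 0 0 0 0 0.68" --pt "0 0 0 0 0 0 0.72" --pt "0 0 0 0 0 0 0.8" --pt "0 0 0 0 0 0 0.9" --pt "0 0 0 0 0 0 1" --pt "0 0 -0.01 0 0 0 1" --pt "0 0 -0.04 0 0 0 1" --pt "0 0 -0.08 0 0 0 1" --pt "-0.02 0 -0.11 0 0 0 1" --pt "-0.05 0 -0.13 0 0 0 1"

```text
t: 12.35
eef_pos: [0.4596, -0.0331, 0.1554]
eef_rot: [2.273, 2.165, 0.003]
force: [1.5, -0.7, -0.5]
opening: 1.001
gripper_force: 0.0
```

Call:
send_rows --pt "-0.05 0 -0.02 0 0 0 1" --pt "-0.1 0 -0.04 0 0 0 1" --pt "-0.14 0 -0.04 0 0 0 1" --pt "-0.14 0 -0.04 0 0 0 1" --pt "-0.14 0 -0.04 0 0 0 1"

```text
t: 12.85
eef_pos: [0.4508, -0.1738, 0.1924]
eef_rot: [-2.28, -2.159, 0.001]
force: [-0.2, 0.8, 0.1]
opening: 0.997
gripper_force: 0.0
```

```bash
python3 - <<'E'
from h import *
im,M=snap("wrist","wrist7");s=ctrl.get_state();print(s["eef_pos"],s["force"],s["qpos"])
c=np.array([.4618,.0134,.02]);b=R.from_euler('z',-.0534)
print(proj("wrist",[c+b.apply(v) for v in([-.028,.081,.02],[.028,.081,.02],[-.028,-.069,.02],[.028,-.069,.02],[0,-.130,.061])],M))
E
```

```text
[ 0.4506 -0.1726  0.1919] [-0.4002  0.6602 -0.0231] [-0.5454  0.0483  1.8042 -0.0001  1.292  -0.4931]
[[291.102  -81.0018]
 [348.1502 -81.1316]
 [289.8075  56.0219]
 [350.088   55.9133]
 [320.0495 123.9547]]
```

View pics/wrist7.png

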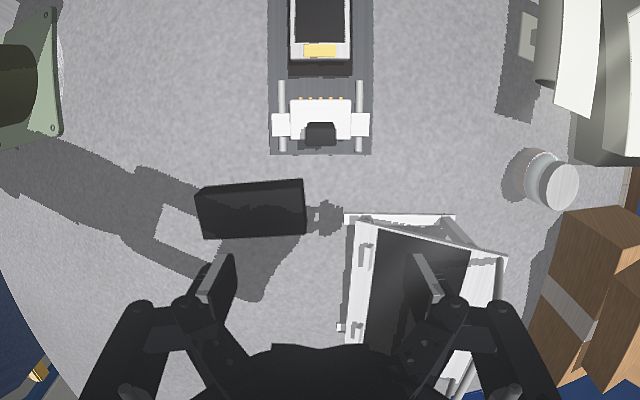

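The display's rear end is at row 57, columns 289-351, where I expected it. The tab is at (320,133). That view makes 11, one over the allowed 10, so I open no more pictures and work from numbers alone.

```bash
python3 - <<'E'
from h import *
im=cv2.imread("pics/wrist7.png");M=model("wrist");s=ctrl.get_state()
c=np.array([.4618,.0134,0]);b=R.from_euler('z',-.0534)
g=im.max(2)
for col in(312,320,330): print(col,list(g[112:152,col]))
print(list(g[138,298:345]))
m=np.zeros_like(g);m[110:155,298:345]=g[110:155,298:345]<85
ys,xs=np.nonzero(m);print(xs.min(),xs.max(),ys.min(),ys.max())
for px in((320,146.5),(320,122),(304.5,138),(337.5,138)): print(px,b.inv().apply(plane("wrist",[px],.081,M)[0]-c))
for h in(0,.005,.01,.015): print(h,proj("wrist",[c+b.apply([0,-.153+h,.081]),c+b.apply([0,-.137+h,.081]),c+b.apply([0,-.115+h,.041])],M)[:,1])
E
```

```text
312 [np.uint8(246), np.uint8(246), np.uint8(246), np.uint8(246), np.uint8(247), np.uint8(246), np.uint8(246), np.uint8(247), np.uint8(253), np.uint8(255), np.uint8(38), np.uint8(63), np.uint8(70), np.uint8(68), np.uint8(68), np.uint8(70), np.uint8(75), np.uint8(82), np.uint8(85), np.uint8(84), np.uint8(83), np.uint8(83), np.uint8(83), np.uint8(84), np.uint8(82), np.uint8(81), np.uint8(81), np.uint8(82), np.uint8(80), np.uint8(80), np.uint8(79), np.uint8(79), np.uint8(76), np.uint8(72), np.uint8(85), np.uint8(90), np.uint8(104), np.uint8(137), np.uint8(132), np.uint8(131)]
320 [np.uint8(246), np.uint8(246), np.uint8(246), np.uint8(246), np.uint8(247), np.uint8(246), np.uint8(246), np.uint8(247), np.uint8(253), np.uint8(255), np.uint8(39), np.uint8(64), np.uint8(70), np.uint8(69), np.uint8(68), np.uint8(70), np.uint8(78), np.uint8(84), np.uint8(88), np.uint8(85), np.uint8(85), np.uint8(82), np.uint8(83), np.uint8(83), np.uint8(82), np.uint8(82), np.uint8(81), np.uint8(82), np.uint8(81), np.uint8(80), np.uint8(80), np.uint8(79), np.uint8(76), np.uint8(72), np.uint8(84), np.uint8(87), np
[... 918 characters left out ...]
nt8(82), np.uint8(81), np.uint8(81), np.uint8(81), np.uint8(81), np.uint8(82), np.uint8(82), np.uint8(80), np.uint8(81), np.uint8(81), np.uint8(81), np.uint8(81), np.uint8(82), np.uint8(82), np.uint8(82), np.uint8(83), np.uint8(82), np.uint8(73), np.uint8(98), np.uint8(176), np.uint8(255), np.uint8(252), np.uint8(250), np.uint8(250), np.uint8(251), np.uint8(251), np.uint8(250), np.uint8(249)]
298 342 122 146
(320, 146.5) [-0.0005 -0.1475  0.081 ]
(320, 122) [-0.0005 -0.1271  0.081 ]
(304.5, 138) [-0.0133 -0.1403  0.081 ]
(337.5, 138) [ 0.0139 -0.1403  0.081 ]
0 [152.9728 133.9569 105.1295]
0.005 [147.0738 127.9405  99.8548]
0.01 [141.1337 121.8962  94.5752]
0.015 [135.1564 115.8285  89.2937]
```

```bash
python3 - <<'E'
from h import *
c=np.array([.4618,.0134,0]);b=R.from_euler('z',-.0534);T=b*R.from_matrix([[0,1,0],[1,0,0],[0,0,-1]])
go(c+b.apply([0,-.1395,.052]),T)
E
```

```text
go shift [0.0467 0.0017 0.14  ] turn [-0.0017 -0.0008  0.0007]
```

Call:
send_rows --pt "0.03 0.002 0.02 0 0 0 1" --pt "0.047 0.002 0.06 0 0 0 1" --pt "0.047 0.002 0.1 0 0 0 1" --pt "0.047 0.002 0.13 0 0 0 1" --pt "0.047 0.002 0.14 0 0 0 1" --pt "0.047 0.002 0.14 0 0 0 0.7" --pt "0.047 0.002 0.14 0 0 0 0.45" --pt "0.047 0.002 0.14 0 0 0 0.35" --pt "0.047 0.002 0.14 0 0 0 0.25" --pt "0.047 0.002 0.14 0 0 0 0.2" --grip_force 25

```text
t: 13.9
eef_pos: [0.4537, -0.1264, 0.0534]
eef_rot: [-2.274, -2.162, 0.006]
force: [-8.1, 0.7, 10.6]
opening: 0.301
gripper_force: 26.9
```

```bash
python3 - <<'E'
from h import *
c=np.array([.4618,.0134,0]);b=R.from_euler('z',-.0534);s=ctrl.get_state()
print(b.inv().apply(s["eef_pos"]-c),s["force"],s["opening"]*85,s["gripper_force"])
E
```

```text
[-0.0006 -0.14    0.0534] [-8.064   0.6773 10.6026] 25.595850040027614 26.911314725875854
```

Call:
send_rows --pt "0.002 -0.0005 -0.001 0 0 0 0.2" --pt "0.006 -0.0005 -0.001 0 0 0 0.2" --pt "0.011 -0.0005 -0.001 0 0 0 0.2" --pt "0.016 -0.0005 -0.001 0 0 0 0.2" --pt "0.021 -0.0005 -0.001 0 0 0 0.2" --pt "0.026 -0.0005 -0.001 0 0 0 0.2" --pt "0.03 -0.0005 -0.001 0 0 0 0.2" --pt "0.033 -0.0005 -0.001 0 0 0 0.2" --pt "0.035 -0.0005 -0.001 0 0 0 0.2" --pt "0.035 -0.0005 -0.001 0 0 0 0.2"

```text
t: 14.9
eef_pos: [0.4555, -0.0908, 0.0534]
eef_rot: [-2.275, -2.162, 0.004]
force: [-6.3, -0.4, 4.1]
opening: 0.3
gripper_force: 26.3
```

```bash
python3 - <<'E'
from h import *
c=np.array([.4618,.0134,0]);b=R.from_euler('z',-.0534);s=ctrl.get_state()
print(b.inv().apply(s["eef_pos"]-c),b.inv().apply(s["force"]),s["opening"]*85,s["gripper_force"])
E
```

```text
[-0.0007 -0.1044  0.0534] [-6.2274 -0.7559  4.1076] 25.523382117863086 26.275362074375153
```

Call:
send_rows --pt "0.001 0 0 0 0 0 0.2" --pt "0.002 0 0 0 0 0 0.2" --pt "0.003 0 0 0 0 0 0.2" --pt "0.004 0 0 0 0 0 0.2" --pt "0.005 0 0 0 0 0 0.2" --pt "0.0055 0 0 0 0 0 0.2" --pt "0.006 0 0 0 0 0 0.2" --pt "0.006 0 0 0 0 0 0.2"

```text
t: 15.7
eef_pos: [0.4558, -0.0857, 0.0534]
eef_rot: [-2.275, -2.163, 0.006]
force: [-6.3, -2.6, 3.8]
opening: 0.301
gripper_force: 26.2
```

Call:
send_rows --pt "0.0005 0 0 0 0 0 0.2" --pt "0.001 0 0 0 0 0 0.2" --pt "0.001 0 0 0 0 0 0.2"

```text
t: 16.0
eef_pos: [0.4558, -0.0848, 0.0534]
eef_rot: [-2.275, -2.163, 0.006]
force: [-5.2, -4.2, 3.8]
opening: 0.298
gripper_force: 26.2
```

Call:
send_rows --pt "0.0005 0 0 0 0 0 0.2" --pt "0.001 0 0 0 0 0 0.2" --pt "0.001 0 0 0 0 0 0.2"

```text
t: 16.3
eef_pos: [0.4559, -0.0838, 0.0534]
eef_rot: [-2.275, -2.163, 0.006]
force: [-5.0, -3.5, 2.9]
opening: 0.298
gripper_force: 26.2
```

Call:
send_rows --pt "0.0005 0 0 0 0 0 0.2" --pt "0.001 0 0 0 0 0 0.2" --pt "0.001 0 0 0 0 0 0.2"

```text
t: 16.6
eef_pos: [0.4559, -0.0827, 0.0534]
eef_rot: [-2.275, -2.163, 0.006]
force: [-6.0, -3.4, 4.0]
opening: 0.298
gripper_force: 26.2
```

Call:
send_rows --pt "0.0005 0 0 0 0 0 0.2" --pt "0.001 0 0 0 0 0 0.2" --pt "0.001 0 0 0 0 0 0.2"

```text
t: 16.9
eef_pos: [0.456, -0.0818, 0.0534]
eef_rot: [-2.275, -2.163, 0.006]
force: [-5.9, -2.7, 3.5]
opening: 0.296
gripper_force: 26.2
```

Call:
send_rows --pt "0.0005 0 0 0 0 0 0.2" --pt "0.0005 0 0 0 0 0 0.2" --pt "0.0005 0 0 0 0 0 0.2"

```text
t: 17.2
eef_pos: [0.456, -0.0817, 0.0534]
eef_rot: [-2.276, -2.163, 0.007]
force: [-5.6, -3.9, 4.5]
opening: 0.299
gripper_force: 26.2
```

Call:
send_rows --pt "0.0005 0 0 0 0 0 0.2" --pt "0.0005 0 0 0 0 0 0.2" --pt "0.0005 0 0 0 0 0 0.2"

```text
t: 17.5
eef_pos: [0.456, -0.0817, 0.0534]
eef_rot: [-2.276, -2.164, 0.008]
force: [-5.9, -6.6, 3.3]
opening: 0.301
gripper_force: 26.1
```

Call:
send_rows --pt "0.0005 0 0 0 0 0 0.2" --pt "0.0005 0 0 0 0 0 0.2" --pt "0.0005 0 0 0 0 0 0.2"

```text
t: 17.8
eef_pos: [0.456, -0.0817, 0.0534]
eef_rot: [-2.276, -2.164, 0.009]
force: [-7.1, -8.2, 3.4]
opening: 0.298
gripper_force: 26.1
```

Call:
send_rows --pt "0.0005 0 0 0 0 0 0.2" --pt "0.0005 0 0 0 0 0 0.2"

```text
t: 18.0
eef_pos: [0.456, -0.0817, 0.0534]
eef_rot: [2.276, 2.165, -0.01]
force: [-6.3, -9.5, 1.6]
opening: 0.299
gripper_force: 26.0
```

Call:
send_rows --pt "0 0 0 0 0 0 0.32" --pt "0 0 0 0 0 0 0.4" --pt "0 0 0 0 0 0 0.55" --pt "0 0 0 0 0 0 0.75" --pt "0 0 0 0 0 0 0.9" --pt "0 0 -0.02 0 0 0 1" --pt "0 0 -0.06 0 0 0 1" --pt "0 0 -0.1 0 0 0 1" --pt "-0.03 0 -0.14 0 0 0 1" --pt "-0.03 0 -0.14 0 0 0 1"

```text
t: 19.0
eef_pos: [0.4606, -0.113, 0.1999]
eef_rot: [2.27, 2.153, 0.006]
force: [0.3, -0.3, 0.5]
opening: 1.001
gripper_force: 0.0
```

```bash
python3 - <<'E'
from h import *
im,M=snap("wrist","wrist8");s=ctrl.get_state();print(s["eef_pos"],s["force"],s["opening"])
c=np.array([.4618,.0134,0]);b=R.from_euler('z',-.0534)
h=.05
print(proj("wrist",[c+b.apply(v) for v in([0,-.153+h,.081],[0,-.137+h,.081],[0,-.115+h,.041],[0,.085,.04],[0,.085,.045],[0,.10,.045],[-.028,.07,.04],[.028,.07,.04],[-.028,-.05,.04],[.028,-.05,.04])],M))
g=im.max(2)
print("col320",list(map(int,g[0:200,320])))
for y in (55,75,95): print(y,list(map(int,g[y,270:372])))
E
```

```text
[ 0.4586 -0.1112  0.1968] [ 0.1134  0.6082 -0.5512] 0.9979763548398687
[[310.6697 161.5753]
 [310.5225 143.3514]
 [311.0787 113.8881]
 [310.9569 -33.3852]
 [310.8815 -35.2357]
 [310.9382 -48.2659]
 [281.7702 -19.2092]
 [340.1353 -19.7119]
 [281.9503  98.9213]
 [340.1756  98.5352]]
col320 [58, 57, 57, 57, 58, 56, 57, 57, 57, 57, 59, 60, 58, 58, 57, 59, 57, 59, 58, 58, 58, 58, 59, 57, 59, 59, 57, 58, 59, 58, 59, 58, 58, 57, 60, 59, 59, 58, 59, 59, 59, 58, 60, 59, 58, 59, 61, 60, 59, 60, 60, 58, 58, 59, 59, 58, 60, 58, 58, 60, 59, 58, 60, 59, 61, 61, 60, 60, 59, 61, 60, 60, 60, 61, 61, 60, 62, 61, 61, 60, 61, 60, 61, 62, 61, 60, 60, 61, 62, 63, 62, 60, 61, 62, 62, 63, 60, 55, 70, 190, 185, 223, 237, 236, 234, 232, 233, 234, 232, 234, 234, 234, 230, 199, 147, 103, 249, 237, 236, 238, 237, 234, 231, 231, 231, 233, 233, 232, 232, 233, 235, 235, 233, 232, 237, 235, 127, 34, 47, 49, 49, 51, 49, 49, 50, 55, 63, 64, 63, 62, 63, 62, 60, 61, 60, 60, 59, 57, 60, 58, 54, 54, 88, 105, 106, 105, 105, 104, 104, 104, 103, 105, 105, 104, 104, 104, 104, 103, 103, 104, 103, 104, 103, 103, 104, 104, 104, 
[... 734 characters left out ...]
 60, 61, 60, 61, 60, 60, 59, 59, 60, 61, 61, 60, 61, 58, 40, 194, 198, 196, 198, 175, 61, 47, 48, 101, 107, 105, 104, 104, 104, 107, 106, 106, 107, 107, 105, 103, 101, 102, 103, 106, 107, 105, 101, 115, 148, 143, 141, 140, 142, 145, 146, 147]
95 [102, 104, 103, 102, 103, 102, 100, 103, 110, 81, 52, 49, 119, 193, 196, 206, 131, 72, 56, 60, 61, 61, 61, 61, 60, 61, 60, 60, 60, 62, 61, 63, 61, 61, 61, 61, 59, 62, 62, 62, 61, 61, 61, 62, 61, 61, 64, 62, 62, 62, 63, 62, 62, 62, 61, 62, 61, 61, 62, 61, 60, 62, 62, 55, 54, 169, 198, 196, 204, 194, 76, 46, 69, 95, 109, 107, 106, 106, 106, 108, 106, 107, 109, 107, 105, 105, 103, 102, 103, 106, 108, 105, 95, 134, 144, 147, 149, 151, 152, 149, 147, 146]
```

The display's edges are at columns 282-340 at every row I checked, where predicted, and the tab matches head = 0.050. Next is the lever.

```bash
python3 - <<'E'
from h import *
b=R.from_euler('z',.121);T=b*R.from_matrix([[0,1,0],[1,0,0],[0,0,-1]]);c=np.array([.5638,.3445,0])
go(c+b.apply([-.086,-.10,.25]),T)
E
```

```text
go shift [ 0.3471  0.0138 -0.0541] turn [ 0.0038  0.0022 -0.1108]
```

Call:
send_rows --pt "0.02 0.001 -0.03 0.004 0.002 -0.01 1" --pt "0.06 0.003 -0.05 0.004 0.002 -0.03 1" --pt "0.347 0.014 -0.054 0.004 0.002 -0.111 1" --pt "0.347 0.014 -0.054 0.004 0.002 -0.111 1" --pt "0.347 0.014 -0.054 0.004 0.002 -0.111 1" --pt "0.347 0.014 -0.054 0.004 0.002 -0.111 1" --pt "0.347 0.014 -0.054 0.004 0.002 -0.111 1" --pt "0.347 0.014 -0.054 0.004 0.002 -0.111 1" --pt "0.347 0.014 -0.054 0.004 0.002 -0.111 1" --pt "0.347 0.014 -0.054 0.004 0.002 -0.111 1"

```text
t: 20.05
eef_pos: [0.4864, 0.2373, 0.2451]
eef_rot: [-2.071, -2.349, 0.01]
force: [0.2, 0.0, -0.8]
opening: 1.0
gripper_force: 0.0
```

```bash
python3 - <<'E'
from h import *
im,M=snap("wrist","wrist9");s=ctrl.get_state();print(s["eef_pos"],s["force"])
b=R.from_euler('z',.121);c=np.array([.5638,.3445,0]);hg=np.array([-.010,-.040,.095])
print(proj("wrist",[c+b.apply(hg+[-.08*np.sin(1.25),0,.08*np.cos(1.25)]),c+b.apply(hg)],M))
hsv=cv2.cvtColor(im,cv2.COLOR_BGR2HSV)
m=((hsv[...,1]<40)&(hsv[...,2]>210)).astype(np.uint8);n,l,st,_=cv2.connectedComponentsWithStats(m)
for k in range(1,n):
    if st[k,4]>1500: print("white",st[k])
d=(im.max(2)<70).astype(np.uint8);d[240:]=0;n,l,st,ce=cv2.connectedComponentsWithStats(d)
for k in range(1,n):
    if st[k,4]>150: print("dark",st[k],ce[k])
E
```

```text
[0.4867 0.2364 0.2454] [ 0.0526 -0.0466  0.2813]
[[325.125  123.112 ]
 [403.8795 122.5917]]
white [  358     7   106   151 10994]
white [ 523  284   70   80 2934]
dark [386  17  36  34 355] [401.7775  31.8   ]
dark [ 554   26   59   97 3538] [583.6105  68.3282]
dark [ 140   30   59   40 1286] [167.112   48.5187]
dark [ 302  101  101   37 2035] [350.3386 123.7057]
dark [559 143  21  24 396] [569.154  154.5126]
dark [540 178  50  62 966] [562.8282 218.2267]
dark [550 180  21  22 378] [559.6058 190.6746]
dark [ 29 228  38  12 277] [ 48.148  235.0578]
```

```bash
python3 - <<'E'
from h import *
b=R.from_euler('z',.121);T=b*R.from_matrix([[0,1,0],[1,0,0],[0,0,-1]]);c=np.array([.5638,.3445,0])
# fingers must close along box y: turn tool 90 deg about z, both choices
for a in(-1,1):
    go(c+b.apply([-.086,-.04,.17]),T*R.from_euler('z',a*np.pi/2))
print(ctrl.get_state()["qpos"])
E
```

```text
go shift [0.0577 0.0046 0.0755] turn [-0.0038 -0.0073 -0.9982]
go shift [0.0577 0.0046 0.0755] turn [-0.0073  0.0038  1.0017]
[0.289  0.1298 1.601  0.0053 1.4212 0.1645]
```

Call:
send_rows --pt "0.005 0 0 0 0 -0.09 1" --pt "0.01 0 0 0 0 -0.18 1" --pt "0.02 0.001 0.01 0 -0.001 -0.27 1" --pt "0.03 0.002 0.02 0 -0.002 -0.36 1" --pt "0.04 0.003 0.03 0 -0.003 -0.45 1" --pt "0.05 0.004 0.04 0 -0.004 -0.54 1" --pt "0.058 0.005 0.05 -0.001 -0.005 -0.63 1" --pt "0.058 0.005 0.06 -0.002 -0.006 -0.72 1" --pt "0.058 0.005 0.07 -0.003 -0.007 -0.81 1" --pt "0.058 0.005 0.075 -0.004 -0.007 -0.9 1"

```text
t: 21.1
eef_pos: [0.4842, 0.293, 0.1705]
eef_rot: [0.048, 3.141, -0.001]
force: [-0.2, -0.0, -0.4]
opening: 1.002
gripper_force: 0.0
```

```bash
python3 - <<'E'
from h import *
b=R.from_euler('z',.121);T=b*R.from_matrix([[0,1,0],[1,0,0],[0,0,-1]]);c=np.array([.5638,.3445,0])
go(c+b.apply([-.086,-.04,.10]),T*R.from_euler('z',-np.pi/2))
E
```

```text
go shift [0.001  0.0015 0.0705] turn [-0.0003  0.     -0.0966]
```

Call:
send_rows --pt "0.001 0.0015 0.01 0 0 -0.09 1" --pt "0.001 0.0015 0.035 0 0 -0.097 1" --pt "0.001 0.0015 0.055 0 0 -0.097 1" --pt "0.001 0.0015 0.068 0 0 -0.097 1" --pt "0.001 0.0015 0.07 0 0 -0.097 0.8" --pt "0.001 0.0015 0.07 0 0 -0.097 0.5" --pt "0.001 0.0015 0.07 0 0 -0.097 0.35" --pt "0.001 0.0015 0.07 0 0 -0.097 0.2" --pt "0.001 0.0015 0.07 0 0 -0.097 0.12" --pt "0.001 0.0015 0.07 0 0 -0.097 0.12" --grip_force 20

```text
t: 22.1
eef_pos: [0.4854, 0.2941, 0.1037]
eef_rot: [-0.187, 3.131, -0.008]
force: [-0.7, -10.0, 5.1]
opening: 0.207
gripper_force: 24.5
```

```bash
python3 - <<'E'
from h import *
b=R.from_euler('z',.121);c=np.array([.5638,.3445,0]);s=ctrl.get_state()
p=b.inv().apply(s["eef_pos"]-c);print(p,s["force"],s["opening"]*85,s["gripper_force"],s["qpos"])
r=np.hypot(-.0859+.01,.0252)
q0=np.array([p[0]+.01,p[2]+.019-.095]);print("r",np.hypot(*q0),"ang from vertical",np.arctan2(-q0[0],q0[1]))
rr=.08
for th in np.linspace(1.25,-.10,10):
    x=-rr*np.sin(th);z=rr*np.cos(th);print("%.2f tx %.3f tz %.3f"%(th,-(x+rr*np.sin(1.25)),-(z-rr*np.cos(1.25))))
E
```

```text
[-0.084  -0.0406  0.1037] [-0.6818 -9.9715  5.0541] 17.55581944341129 24.455557465553284 [ 0.3957  0.3257  1.6757 -0.0068  1.1375 -1.2919]
r 0.07899437044280179 ang from vertical 1.212005083012262
1.25 tx -0.000 tz -0.000
1.10 tx -0.005 tz -0.011
0.95 tx -0.011 tz -0.021
0.80 tx -0.019 tz -0.031
0.65 tx -0.028 tz -0.038
0.50 tx -0.038 tz -0.045
0.35 tx -0.048 tz -0.050
0.20 tx -0.060 tz -0.053
0.05 tx -0.072 tz -0.055
-0.10 tx -0.084 tz -0.054
```

Call:
send_rows --pt "-0.005 -0.0005 -0.011 0 0 0 0.12" --pt "-0.011 -0.0005 -0.021 0 0 0 0.12" --pt "-0.019 -0.0005 -0.031 0 0 0 0.12" --pt "-0.028 -0.0005 -0.038 0 0 0 0.12" --pt "-0.038 -0.0005 -0.045 0 0 0 0.12" --pt "-0.048 -0.0005 -0.05 0 0 0 0.12" --pt "-0.06 -0.0005 -0.053 0 0 0 0.12" --pt "-0.072 -0.0005 -0.055 0 0 0 0.12" --pt "-0.084 -0.0005 -0.054 0 0 0 0.12" --pt "-0.084 -0.0005 -0.054 0 0 0 0.12"

```text
t: 23.1
eef_pos: [0.5677, 0.3041, 0.1561]
eef_rot: [-0.185, 3.135, -0.005]
force: [0.7, -5.4, 0.2]
opening: 0.208
gripper_force: 27.9
```

```bash
python3 - <<'E'
from h import *
b=R.from_euler('z',.121);c=np.array([.5638,.3445,0]);s=ctrl.get_state()
p=b.inv().apply(s["eef_pos"]-c);q0=np.array([p[0]+.01,p[2]+.019-.095]);print(p,s["force"],s["opening"]*85,s["gripper_force"],"r",np.hypot(*q0),"ang",np.arctan2(-q0[0],q0[1]))
E
```

```text
[-0.001  -0.0406  0.1561] [ 0.7359 -5.4153  0.2416] 17.688270485131863 27.850518822669983 r 0.08061829765384783 ang -0.11217668253803365
```

Call:
send_rows --pt "0 0 0 0 0 0 0.25" --pt "0 0 0 0 0 0 0.35" --pt "0 0 0 0 0 0 0.55" --pt "0 0 0 0 0 0 0.8" --pt "0 0 -0.01 0 0 0 1" --pt "0 0 -0.04 0 0 0 1" --pt "0 0 -0.08 0 0 0 1" --pt "0 0 -0.12 0 0 0 1" --pt "0 0 -0.15 0 0 0 1" --pt "0.04 0 -0.17 0 0 0 1"

```text
t: 24.1
eef_pos: [0.5309, 0.3014, 0.3295]
eef_rot: [-0.182, 3.127, 0.004]
force: [-0.1, 1.0, 1.0]
opening: 0.999
gripper_force: 0.0
```

Call:
send_rows --pt "0.05 0 -0.02 0 0 0 1" --pt "0.09 0 -0.02 0 0 0 1" --pt "0.12 -0.04 -0.02 0 0 0 1" --pt "0.12 -0.05 -0.02 0 0 0 1" --pt "0.12 -0.05 -0.02 0 0 0 1"

```text
t: 24.6
eef_pos: [0.414, 0.2366, 0.3473]
eef_rot: [-0.183, 3.13, 0.002]
force: [0.4, 0.8, 0.4]
opening: 1.003
gripper_force: 0.0
```

```bash
python3 - <<'E'
from h import *
b=R.from_euler('z',.121);c=np.array([.5638,.3445,0]);hg=np.array([-.010,-.040,.095])
print(ctrl.get_state()["eef_pos"])
f=c+b.apply(hg)
for n in("side","scene","wrist"):
    im,M=snap(n,n+"10")
    def tip(r,a): return c+b.apply(hg+[-r*np.sin(a),0,r*np.cos(a)])
    for nm,a in(("up",-.14),("drop",1.25)):
        px=proj(n,[tip(r,a) for r in(.04,.06,.08,.095)],M)
        print(n,nm,px[-1].round(),[int(im[int(round(v)),int(round(u))].max()) if 0<=v<399 and 0<=u<639 else None for u,v in px])
# display / tester still in place: scene view
t=np.array([.4618,.0134,0]);bt=R.from_euler('z',-.0534)
im=cv2.imread("pics/scene10.png");im2=cv2.imread("pics/side10.png")
for n,I in(("scene",im),("side",im2)):
    P=proj(n,[t+bt.apply(v) for v in([0,-.145+.05,.071],[.024,.01,.04],[-.026,.01,.04],[0,.01,.04],[0,.092,.045])])
    print(n,P.round().tolist(),[int(I[int(round(v)),int(round(u))].max()) for u,v in P])
E
```

```text
[0.414  0.2366 0.3473]
side up [297. 268.] [119, 118, 120, 116]
side drop [335. 281.] [114, 119, 117, 99]
scene up [407. 182.] [213, 107, 105, 106]
scene drop [393. 181.] [105, 100, 79, 80]
wrist up [359. 303.] [70, 240, 160, 161]
wrist drop [357. 206.] [244, 170, 116, 118]
scene [[294.0, 203.0], [323.0, 211.0], [321.0, 203.0], [322.0, 207.0], [343.0, 204.0]] [23, 143, 136, 39, 216]
side [[345.0, 202.0], [334.0, 229.0], [349.0, 231.0], [342.0, 230.0], [339.0, 248.0]] [37, 106, 102, 42, 178]
```

```bash
python3 - <<'E'
from h import *
for n,(x0,y0,x1,y1) in(("scene0",(375,165,450,235)),("scene10",(375,165,450,235)),("side10",(270,255,350,345)),("wrist10",(250,60,470,400))):
    im=cv2.imread(f"pics/{n}.png").max(2)[y0:y1,x0:x1];sx=1 if n!="wrist10" else 3
    print(n)
    for r in im[::2*sx,::sx]: print("".join("#" if v<65 else "+" if v<110 else "." if v<195 else " " for v in r))
E
```

```text
scene0
..............+..+####+.................................++++++++++.        
.............+##+.+#####..................................+++++++++..      
.....+++.....++###++.......................................++++++++++......
.....+++++......++...........................+++++...........+++++++.......
.....++++++++............................++++++++.............++++++.......
.....+++++++++++....................+++++++++++++..............+++++.......
.....+++++++++++++.............+++++++++++++++++...........................
....+++++++++++++++++.....++++++++++++++++++++++...........................
..+++++++++++++++++++++++++++++###++++++++++++++...........................
+++++++++++++++++++++++++++++######++++++++++++............................
..+++++++++++++++++++++++++++#####++++++++++++.............................
....+++++++++++++++++++++++.######+++++++.+................................
.......+++++++++++++++++++++#####+++++.....................................
.........++++++++++++++++++######...........+######+.......................
...........++++++++++++++++##
[... 11469 characters left out ...]
++#######################
.....++#################################+++++++++##################+######
..##################################################################......
###################################################################.......
#################################################################+........
################################################################..........
###############################################################...........
##############################################################............
###############################################################......++#++
##################################################################++++++++
```

```bash
python3 - <<'E'
from h import *
b=R.from_euler('z',.121);c=np.array([.5638,.3445,0]);hg=np.array([-.010,-.040,.095])
for a in(-.14,0,.14,.3,.5):
    P=c+b.apply(hg+[-.1*np.sin(a),0,.1*np.cos(a)]);print(a,proj("side",P)[0].round(1),proj("scene",P)[0].round(1))
im,_=snap("side","side11");im2,_=snap("scene","scene11")
g=im.max(2)[262:270,280:340];print([(y+262,(np.nonzero(r<65)[0]+280).tolist()) for y,r in enumerate(g)])
g=im2.max(2)[170:190,385:420];print([(y+170,(np.nonzero(r<65)[0]+385)[[0,-1]].tolist()) for y,r in enumerate(g) if (r<65).any()])
E
```

```text
-0.14 [297. 267.] [407.6 181.3]
0 [302.2 266.7] [405.8 178.8]
0.14 [307.4 266.8] [403.9 176.9]
0.3 [313.2 267.5] [401.8 175.3]
0.5 [320.  269.1] [399.2 174.4]
[(262, []), (263, []), (264, []), (265, []), (266, []), (267, [316, 317, 318, 319]), (268, [316, 317, 318, 319]), (269, [315, 316, 317, 318, 319])]
[(170, [391, 392]), (175, [399, 399]), (176, [397, 400]), (177, [397, 400]), (178, [397, 400]), (179, [397, 401]), (180, [396, 401]), (181, [397, 401]), (182, [397, 401]), (183, [397, 401]), (184, [397, 402]), (185, [398, 402]), (186, [398, 402]), (187, [398, 402]), (188, [398, 402]), (189, [398, 402])]
```

The lever went past its dead point again and is falling slowly, so the lift did not carry it far enough back. I let it drop, grip it again and bring it right to its stop.

```bash
python3 - <<'E'
from h import *
b=R.from_euler('z',.121);T=b*R.from_matrix([[0,1,0],[1,0,0],[0,0,-1]])*R.from_euler('z',-np.pi/2);c=np.array([.5638,.3445,0])
go(c+b.apply([-.086,-.04,.19]),T)
E
```

```text
go shift [-0.074   0.0478  0.1563] turn [ 0.0006  0.0019 -0.0016]
```

Call:
send_rows --pt "0 0 0 0 0 0 1" --pt "0 0 0 0 0 0 1" --pt "0 0 0 0 0 0 1" --pt "0 0 0 0 0 0 1" --pt "0 0 0 0 0 0 1" --pt "0 0 0 0 0 0 1" --pt "0 0 0 0 0 0 1" --pt "0 0 0 0 0 0 1" --pt "0 0 0 0 0 0 1" --pt "0 0 0 0 0 0 1"

```text
t: 25.85
eef_pos: [0.414, 0.2373, 0.346]
eef_rot: [-0.185, 3.133, 0.001]
force: [0.0, 0.9, -0.1]
opening: 1.0
gripper_force: 0.0
```

```bash
python3 - <<'E'
from h import *
b=R.from_euler('z',.121);c=np.array([.5638,.3445,0]);hg=np.array([-.010,-.040,.095])
im,_=snap("scene","scene12");im2,_=snap("side","side12");im3,M=snap("wrist","wrist12")
for n,I,x0,y0,x1,y1 in(("side",im2,275,262,350,300),("wrist",im3,280,200,440,330)):
    print(n)
    for r in I.max(2)[y0:y1:2 if n=="side" else 4,x0:x1:1 if n=="side" else 2]: print("".join("#" if v<65 else "+" if v<110 else "." if v<195 else " " for v in r))
for a in(.5,1,1.25):
    P=[c+b.apply(hg+[-r*np.sin(a),0,r*np.cos(a)]) for r in(.05,.1)];print(a,proj("side",P).round(0).tolist(),proj("wrist",P,M).round(0).tolist())
E
```

```text
side
...........................................................................
...........................................................................
...........................................................................
...........................................................................
...........................................................................
...........................................................................
...........................................................................
...........................................................................
......................................................++++++++.............
......................................     ..++++++###########++...........
.......                .######+#++.......++#####################+++++++++++
........               .+++++++##############################++............
........               ...++++######################+++++..................
.......                ...++++++++#########+++++...........................
.......                .+++.+++
[... 2536 characters left out ...]
#####
.++++.+    ......................................................+##############
.....+    ........................................................##############
.++.     ..........................................................#############
      ..+++++.......................................................############
++++++++++++++++++++++++++..........................................+###########
+++++++++++++++++++++++++++++++++++++++++++++++++.++++++...++......#############
0.5 [[311.0, 279.0], [320.0, 269.0]] [[357.0, 258.0], [362.0, 260.0]]
1 [[318.0, 282.0], [333.0, 276.0]] [[356.0, 240.0], [360.0, 220.0]]
1.25 [[320.0, 285.0], [337.0, 281.0]] [[355.0, 233.0], [358.0, 205.0]]
```

The lever is fully dropped again, with its tip at about (337,281) in the side view, so I grip it again.

Call:
send_rows --pt "-0.03 0.02 0.04 0 0.002 0 1" --pt "-0.06 0.04 0.075 0 0.002 0 1" --pt "-0.074 0.048 0.115 0 0.002 0 1" --pt "-0.074 0.048 0.155 0 0.002 0 1" --pt "-0.074 0.048 0.195 0 0.002 0 1" --pt "-0.074 0.048 0.225 0 0.002 0 1" --pt "-0.074 0.048 0.243 0 0.002 0 1" --pt "-0.074 0.048 0.243 0 0.002 0 1" --pt "-0.074 0.048 0.243 0 0.002 0 1"

```text
t: 26.9
eef_pos: [0.4828, 0.294, 0.1035]
eef_rot: [0.186, -3.136, -0.001]
force: [-0.3, -0.1, -0.2]
opening: 1.001
gripper_force: 0.0
```

Call:
send_rows --pt "0 0 0 0 0 0 0.8" --pt "0 0 0 0 0 0 0.5" --pt "0 0 0 0 0 0 0.35" --pt "0 0 0 0 0 0 0.2" --pt "0 0 0 0 0 0 0.15" --pt "0 0 0 0 0 0 0.12" --grip_force 20

```text
t: 27.5
eef_pos: [0.4828, 0.2935, 0.1039]
eef_rot: [-0.186, 3.136, -0.0]
force: [-0.4, -3.1, 4.5]
opening: 0.207
gripper_force: 24.4
```

```bash
python3 - <<'E'
from h import *
b=R.from_euler('z',.121);c=np.array([.5638,.3445,0]);s=ctrl.get_state()
p=b.inv().apply(s["eef_pos"]-c);print(p,s["force"],s["opening"]*85,s["gripper_force"])
E
```

```text
[-0.0865 -0.0408  0.1039] [-0.425  -3.0594  4.4807] 17.625482472125004 24.4382107257843
```

Call:
send_rows --pt "-0.005 0 -0.011 0 0 0 0.12" --pt "-0.011 0 -0.021 0 0 0 0.12" --pt "-0.019 0 -0.031 0 0 0 0.12" --pt "-0.028 0 -0.038 0 0 0 0.12" --pt "-0.038 0 -0.045 0 0 0 0.12" --pt "-0.048 0 -0.05 0 0 0 0.12" --pt "-0.06 0 -0.053 0 0 0 0.12" --pt "-0.072 0 -0.055 0 0 0 0.12" --pt "-0.084 0 -0.054 0 0 0 0.12" --pt "-0.086 0 -0.054 0 0 0 0.12"

```text
t: 28.5
eef_pos: [0.5698, 0.3043, 0.158]
eef_rot: [-0.185, 3.135, 0.002]
force: [-3.5, -0.8, 3.1]
opening: 0.204
gripper_force: 28.8
```

Call:
send_rows --pt "-0.001 0 0 0 0 0 0.12" --pt "-0.002 0 0 0 0 0 0.12" --pt "-0.003 0 0.0005 0 0 0 0.12" --pt "-0.004 0 0.0005 0 0 0 0.12" --pt "-0.004 0 0.0005 0 0 0 0.12"

```text
t: 29.0
eef_pos: [0.5724, 0.3046, 0.1576]
eef_rot: [-0.186, 3.135, 0.001]
force: [-2.6, -3.0, 4.7]
opening: 0.205
gripper_force: 29.3
```

```bash
python3 - <<'E'
from h import *
b=R.from_euler('z',.121);c=np.array([.5638,.3445,0]);s=ctrl.get_state()
p=b.inv().apply(s["eef_pos"]-c);print(p,s["force"],s["opening"]*85,s["gripper_force"])
im,_=snap("scene","scene13");im2,_=snap("side","side13")
for n,I,x0,y0,x1,y1 in(("side",im2,270,245,350,300),("scene",im,375,165,450,210)):
    print(n)
    for r in I.max(2)[y0:y1:2,x0:x1]: print("".join("#" if v<65 else "+" if v<110 else "." if v<195 else " " for v in r))
E
```

```text
[ 0.0037 -0.0406  0.1576] [-2.5711 -2.9809  4.7021] 17.396847924016203 29.25017684698105
side
...........++############################+............+++++++....+++++++++###+.+
............+###########################++...........+++++++...................+
.............+#########################++............++++++.....................
..............+#######################++.............+++++++++++++++++++++......
................++#################++...............++++++++++++++++++++++++++++
...................+##############+................++++++++++++++++++++++++++++#
...................+##############++...............++#####++++++++++++++++++++++
...................+##############+........................++++++++++####+#++###
....................+#####+++####++...................................+.++++++##
.+..................+####+..+####++............................+++++++++++++++++
..+.................+####+..+####++..................+++++++++++++++++++++++++++
..+..................+###+..+####+...............+++++++++++++++++++++++++++++..
.+++..................++++..++++#+
[... 2315 characters left out ...]
................
...........+++++++++++++++######...       .+########+...................+++
...............+++++++... +####.         .+.########..................+++++
........................ .#####.        .+++...+++.... ...............+++++
.....................+#+++#####+..         .+#++++++.    ..............++++
..............+......+##+.+###+##.                         ................
..............++......+##++++..++.                           ..............
++............++++..... .+                                    .............
+++++.........+.+++..                                          ............
+++++++......+++.++++.                                 ....................
```

The lower part of the bar now matches the initial picture pixel for pixel, so the lever is at its stop. I open fully in place and check before withdrawing.

Call:
send_rows --pt "0 0 0 0 0 0 0.25" --pt "0 0 0 0 0 0 0.3" --pt "0 0 0 0 0 0 0.4" --pt "0 0 0 0 0 0 0.6" --pt "0 0 0 0 0 0 0.8" --pt "0 0 0 0 0 0 1" --pt "0 0 0 0 0 0 1" --pt "0 0 0 0 0 0 1" --pt "0 0 0 0 0 0 1"

```text
t: 30.0
eef_pos: [0.5719, 0.3045, 0.1567]
eef_rot: [0.186, -3.136, -0.001]
force: [-0.5, 0.0, 0.2]
opening: 1.001
gripper_force: 0.0
```

```bash
python3 - <<'E'
from h import *
s=ctrl.get_state();print(s["opening"],s["force"],s["eef_pos"])
im,_=snap("scene","scene14");im2,_=snap("side","side14")
for n,I,x0,y0,x1,y1 in(("side",im2,270,255,330,300),("scene",im,385,165,430,207)):
    print(n)
    for r in I.max(2)[y0:y1:2,x0:x1]: print("".join("#" if v<65 else "+" if v<110 else "." if v<195 else " " for v in r))
E
```

```text
1.0010783551650901 [-0.4802  0.0132  0.2061] [0.5719 0.3045 0.1567]
side
...................+##############++................++++++++
...................+##############++...............++####+++
...................+##############+........................+
....................+####++++####++.........................
.+..................+##+#++++##++#+.........................
..+.................+#++.++++#++##+..................+++++++
..+.................+###+++++####++..............+++++++++++
.+++................+###+++++####++...........++++++++++++++
+++..................+##########++...........+++++++++++++++
+++...................+#########+..........+++++++++++++++++
++....................+##########+.......+++++++++++++++++++
+.....................+##########+.......+++++++++++++++++++
......................+###########++.++..+++++++++++++++++++
.............        ..############+++++........++++++++++++
............         ..###############++.........+++++++++++
............           .+######+#####+++.........+++++++++++
............           ...++++++####+............++
[... 618 characters left out ...]
#############+.++++.+++++.+######+.....
++#########++#####+..+++++++++++####+#+......
+++############+++++++++++++++++####.#.......
+++++########+.++++++###++++++++###+++.......
+++++++####+++++++.######.++++++###+++.......
+++++++####.+++++++#####+.+++++++##+.........
+++++++###+.++++++######+++++++.+............
++++++++##+.++++++#####+++++.................
+++++++++++++++++######...........+######+...
.++++++++++++++++#####...       .+########+..
.....++++++++.. +####+         ...########...
..............  +####+....    .+++...+++.... 
...........+#+++#####+......     .+#++++++.  
....+......+##+.+######+..                   
....++......+##+++...++.                     
...+++++..    ..
```

The lever stands alone with its tip at scene (407,182), as it was at the start. I withdraw straight up, then away.

Call:
send_rows --pt "0 0 -0.01 0 0 0 1" --pt "0 0 -0.04 0 0 0 1" --pt "0 0 -0.08 0 0 0 1" --pt "0 0 -0.12 0 0 0 1" --pt "0 0 -0.15 0 0 0 1" --pt "0 0 -0.17 0 0 0 1" --pt "0.04 0 -0.17 0 0 0 1" --pt "0.08 0 -0.17 0 0 0 1" --pt "0.12 0 -0.17 0 0 0 1" --pt "0.12 0 -0.17 0 0 0 1"

```text
t: 31.1
eef_pos: [0.448, 0.2899, 0.327]
eef_rot: [0.189, -3.133, -0.0]
force: [-0.3, 0.2, -0.0]
opening: 0.997
gripper_force: 0.0
```

Call:
send_rows --pt "0 0 0 0 0 0 1" --pt "0 0 0 0 0 0 1" --pt "0 0 0 0 0 0 1" --pt "0 0 0 0 0 0 1" --pt "0 0 0 0 0 0 1" --pt "0 0 0 0 0 0 1"

```text
t: 31.7
eef_pos: [0.4532, 0.2902, 0.3265]
eef_rot: [0.185, -3.135, -0.001]
force: [0.1, -0.3, -0.1]
opening: 1.003
gripper_force: 0.0
```

```bash
python3 - <<'E'
from h import *
im,_=snap("scene","scene15");im2,_=snap("side","side15");s=ctrl.get_state();print(s["eef_pos"],s["force"])
a=cv2.imread("pics/scene0.png")[175:205,385:425].max(2);bb=im[175:205,385:425].max(2)
print("lever region px differing from start",int((abs(a.astype(int)-bb)>50).sum()), "of",a.size)
for r in im.max(2)[190:222:1,275:352]: print("".join("#" if v<65 else "+" if v<110 else "." if v<195 else " " for v in r))
E
```

```text
[0.453  0.2903 0.3266] [ 0.5568  0.2908 -0.0558]
lever region px differing from start 0 of 1200
....................................................+++++++++++++++++++++++++
.....................................................++++++++++++++++++++++++
......................................................+++++++++++++++++++++++
.......................................................++++++++++++++++++++++
........................................................+++++++++++++++++++++
.........................................................++++++++++++++++++++
..........................................................+++++++++++++++++++
............................................................+++++++++++++++++
..............................................................+++++++++++++++
...............................................................++.   ++++++++
.................###+.............................................   .+++..++
................+####.............................................    .......
.................####........................................++...  
[... 791 characters left out ...]
++++++++.+.+###+.....      .............+++++++++++++++++++++..++++.........
+++..+.......###+           ...+++++++++++++++++++++.++++++++++++##+.........
.+..+++.++...+##+.          .+++++++++++++++++++++++++++############.........
.++.+++++++..+###...........++++..+++++++++++#######################.........
.++++++.++++.+++#+..........++++++++##########################++++++...+.....
.++++..+++++...+#+.......+++########################++++++++++++.....+++.....
+++.+++.+.++++.+#+.     .##################+++++++++++......+.......++.++....
++++++++++++++++++.      +#######++++++++++++....+...+...+..++.+++...+++++...
+++++++++..........      ++++++++++............+..+.++++.+.+++++++++++++++...
```

Around the lever, the picture now matches the initial one exactly. The display sits between the head and the end stop, and the robot touches nothing.

```bash
python3 -c "
from workcell import ctrl
print(ctrl.job_done())"
```

```text
the job is handed in; nothing more can be done
None
```

The job is handed in at about 32 s: the test button dropped the lever, the display is on the bed between head and end stop (highest grip reading 28 N), and the lever stands up by itself, though it fell back once and needed a second lift; I also viewed 11 pictures instead of the allowed 10.

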